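Release the locked catch drawer of the coupon cutter with the rod and empty it

TASK

The coupon cutter is switched off and its catch drawer is still locked: take the release rod from its stand, push it through the slot in the sloping panel, feel along the slot for the hidden spring latch without ever forcing the rod, and press the latch in until the drawer springs out. Put the rod back in its stand and pull the drawer all the way out. Put both tee coupons from the drawer into the tote, leave the drawer open and do not disturb the spray can or the welding square.

Things in the scene. Friction and masses are not known exactly. Their poses are not given: they have to be found in the camera images.
- machine: red bench cutter, fixed, 270 mm wide, 350 mm deep. Origin: foot of its front face, middle, on the bench; x runs into the machine, y along its front, z up. The front, with the drawer in it, is 88 mm high; from its top edge an operator panel slopes up and back at 30 degrees for 180 mm; behind it, 160 mm from the front, begins a housing 190 mm high.
- slot (a point): centre of the release slot, on the outer face of the sloping panel (4 mm sheet), 99.6 mm behind the machine's front, 145.5 mm above the bench. Its z points out of the panel along its normal (30 degrees from vertical, leaning to the front), y along the slot (horizontal), x up the slope. The opening is 44 mm along y, 11 mm across.
- latch_plate (a point): point on the rigid fixed plate behind the slot, 36 mm inside (along the slot's -z). The latch's flat thumb plate (14 mm along y, 18 mm across) stands 12 mm proud of it, so 24 mm inside. It cannot be seen; its centre lies anywhere up to 14 mm either side of the slot's centre along y. It gives along -z: 3 N to start, 0.7 N/mm more, frees the drawer after 6 mm (8 to 10 N), stops at 11 mm.
- drawer (a joint): opening of the catch drawer, m: 0 shut and latched; a spring throws it out to about 0.05 once released; from there it slides freely (about 1 N and damped) and stays where it is left; 0.115 is fully out. It moves along the machine's -x.
- drawer_front (a point): middle of the top edge of the drawer's front board, 82 mm above the bench. The board is 10 mm thick (along x), 240 mm wide; this point is in the middle of its thickness. Behind it the tray is open at the top, 216 mm wide and 148 mm long inside, floor 14 mm above the bench, side walls up to 52 mm; a steel bar crosses its rear end.
- rod: release rod: straight steel rod, 6 mm diameter and 75 mm long with a round end, under a black square handle 22 x 22 mm. Origin: underside of the round steel collar (28 mm diameter, 5 mm thick) between the two; z runs along the handle, which reaches from z = 5 to 75 mm; the rod runs from 0 to -75 mm. 0.1 kg. It starts upright in the stand, the collar resting on the stand's top.
- rod_tip (a point): free end of the release rod, on its axis, 75 mm below the collar's underside.
- stand: aluminium stand for the rod, fixed: a 90 x 90 mm plate, top 95 mm above the bench, on two legs. Origin on the bench under its centre.
- stand_hole (a point): centre of the 15 mm hole in the stand's top plate, at its top face (95 mm above the bench): the rod hangs through it and the collar rests on the plate.
- tote: grey open tote, loose, 220 mm (its x) x 170 mm (its y) outside, 80 mm high, walls and floor 4 mm. Origin: centre of its underside.
- tee1: steel tee coupon, 0.23 kg: flat foot 40 mm (x) x 50 mm (y), 8 mm thick, with an upright web 8 mm thick (y) along the middle of the foot, 40 mm long (x), its top 50 mm above the underside. Origin: centre of the underside. It stands on its foot in the drawer.
- tee2: the other tee coupon, same as tee1.
- spray_can: bystander: spray can, 60 mm diameter, 190 mm high, standing; origin under its centre.
- welding_square: bystander: yellow triangular welding square, 100 x 90 mm, 16 mm high, lying on the bench; origin under its middle.
Things that resemble listed ones, but are neither listed nor needed, are in the scene too. Leave any pink or purple look-alike of the rod alone.

How it is judged:
By the outcome, as a careful person would: the job done as asked, in the order asked, and still so for the second after the job is handed in, with the robot touching nothing.
It also fails if it takes over 72 s, if anything falls off the work surface, if the arm or the gripper's body presses on something with over 40 N, if the wrist force passes 120 N, or if a joint passes its speed limit or range.

ROBOT

A 6-joint arm with a two-finger parallel gripper is mounted at the origin on the work surface. World frame = base frame: x ahead of the robot, y to its left, z up, the work surface at z = 0. Lengths are in mm, angles in degrees, forces in N, time in s.
With the tool pointing down it reaches from about 300 to 850 mm from the base axis. Payload 4.2 kg.
Tool frame: the origin (TCP) lies between the finger pads; the fingertips stand 22 mm ahead of it and the grasp point (between the pads) lies 3 mm ahead of it; z points along the fingers, y is the direction in which the jaws open and shut (so a half turn about z gives the same grasp; the last joint's range is limited). The gripper opens to 91 mm and grips with 3 to 60 N. Pads are 32 mm wide; open, the fingers measure 118 mm over their backs; the gripper's body (76 mm by 178 mm) begins 60 mm behind the grasp point.
Start: joints at [-70.13, 18.312, 89.639, -0, 72.044, -1.146], TCP at [206.216, -536.764, 235.976] pointing down, gripper open.
Joint ranges: [-177.97, 177.97], [-48.28, 115.42], [12.27, 149.76], [-77.06, 257.06], [2.81, 150.46], [-146.56, 146.56]. Speed limits (degrees/s): [147.25, 147.25, 180, 180, 180, 180].

INTERFACE

Orientations are given as [roll, pitch, yaw] about the fixed x, y, z axes, in that order (R = Rz(yaw) Ry(pitch) Rx(roll)).
In Python, from workcell import telemetry, cams, env gives the robot as it stands.
- The arm moves only by the shell command python3 -m inch 'ROWS' [FORCE]. ROWS is JSON, a list of rows, each an object of numbers: "x", "y", "z": the shift along the tool's x, y, z in cm; "yaw": the turn about the tool's z in units of 5 degrees (1.0 is 5 degrees); "gripper": the gripper's target within -1 to 1 (fully open at 1, half-way at 0, shut at -1). A call has 1 to 12 rows; each row shifts and turns the commanded pose from where the row before left it, along the tool's axes as they then stand; what a row does not reach is not made up. A row lasts 1/12 s, in which the tool goes at most 41.7 mm and 7.16 degrees, less where a joint would pass 70% of its speed; a pose out of reach is approached as far as the arm can. A call is refused whole if a number of a shift passes 4.17 or a number of a turn 1, either way. A call with a gripper value outside its range is refused whole. The fingers move at their own pace and stop on an object; FORCE is the grip in N (left out, the last holds). Time passes only in rows, so rows that do not move let the fingers close. It gives the time, the measured TCP pose, the force and the opening at its end, in the units of the state.
- telemetry.state(): the state, without advancing time (a new reading comes with each control period).
- cams.grab_frame(name): name is "scene" or "top"; returns a dict with "pixels" (400x640x3 uint8, red, green, blue), "mtx" (3x3 intrinsics, pixels), "distortion" ([k1, k2, p1, p2, k3] as OpenCV has them; the pictures are not rectified), "rvec" (rotation vector, rad) and "tvec" (3), from world to camera coordinates, as OpenCV has them. Camera axes: x right, y down, z forward; pixel columns grow to the right and rows downward; lengths in mm; the calibration is good to about 2 mm. A picture is of the moment at which its call begins. There is no depth.
- env.job_done(): hands the job in, once; it reports no verdict.
The state is a dict: "time_s": time; "qpos": joint angles; "qvel": joint speeds; "effort": joint torques, N m; "ee_pos": TCP position; "ee_rot": TCP orientation; "force": force on the tool from outside, world axes, zero at the start; "torque": the same for the moment, N m; "gripper_width": finger opening in mm.
Only numpy, scipy, OpenCV 4.12 (cv2) and the standard library are available. Lean on these libraries where they do the work, as an engineer would, in place of code of your own. Each camera call takes 0.05 s, during which the arm holds its last target. There are 200 camera calls.

## Working session

There is one attempt and no reset: what is moved stays moved. The work goes in short steps, Python scripts to look and compute and a shell command to move; the robot and the scene stay as the last step left them, time stands still between calls to the robot, and variables do not carry over. Pictures are saved under pics/ and viewed, about 8 in all and at most 12, crops included, and the job is handed in when it is done.

```bash
ls; mkdir -p pics
cat > h.py <<'E'
import numpy as np, cv2
from scipy.spatial.transform import Rotation as R
from workcell import telemetry, cams, env
def grab(n,f):
    d=cams.grab_frame(n); cv2.imwrite('pics/'+f,d['pixels'][:,:,::-1]); np.savez('pics/'+f+'.npz',**{k:np.array(v) for k,v in d.items()}); return d
def load(f): return dict(np.load('pics/'+f+'.npz'))
def ray(d,uv):
    p=cv2.undistortPoints(np.array(uv,float).reshape(-1,1,2),np.array(d['mtx'],float),np.array(d['distortion'],float)).reshape(-1,2)
    M=cv2.Rodrigues(np.array(d['rvec'],float))[0]; t=np.array(d['tvec'],float).ravel()
    return -M.T@t, np.c_[p,np.ones(len(p))]@M
def at(d,uv,z):
    c,r=ray(d,uv); return c+r*((z-c[2])/r[:,2])[:,None]
def proj(d,P): return cv2.projectPoints(np.array(P,float).reshape(-1,1,3),np.array(d['rvec'],float),np.array(d['tvec'],float),np.array(d['mtx'],float),np.array(d['distortion'],float))[0].reshape(-1,2)
E
python3 - <<'E'
from h import *
a=grab('scene','s0.png');b=grab('top','t0.png')
for d in(a,b): print(ray(d,[[320,200]]))
E
```

```text
pics
(array([ 985.58238831,  597.66990739, 1090.42372427]), array([[-0.39096364, -0.46459405, -0.79462304]]))
(array([ 471.62826469,   -8.25721077, 1235.49013858]), array([[ 0.04680361, -0.01949419, -0.99889986]]))
```

View pics/s0.png

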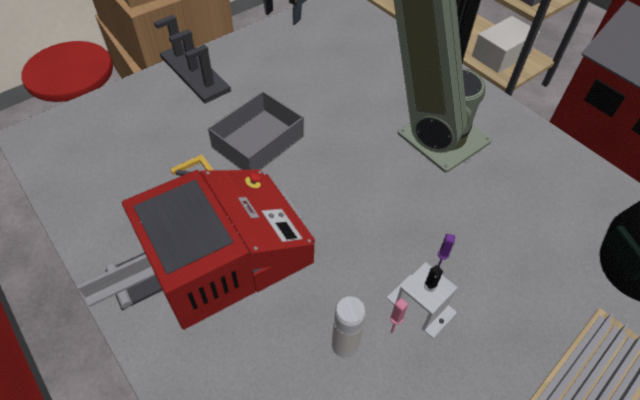

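View pics/t0.png

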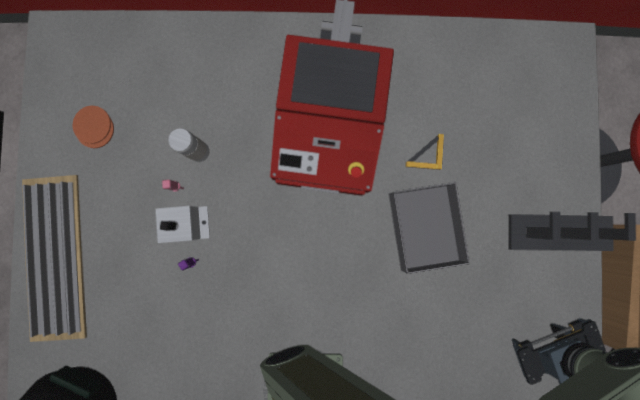

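The scene view shows the machine (220,240), the stand with the black rod (433,275), the pink (400,312) and purple (447,245) look-alikes, the can (348,325), and the tote (257,130). In the top view these are the machine (330,115), slot (327,142), stand (182,224), black rod (169,225), pink (172,185), purple (188,263), tote (428,228) and square (430,152). The black one fits: it has a square handle and hangs in the stand. I'll confirm it in a crop.

Run:
```python
from h import *
s=cv2.imread('pics/s0.png');t=cv2.imread('pics/t0.png')
def c(im,x,y,w,h,W,H): return cv2.resize(im[y:y+h,x:x+w],(W,H),interpolation=cv2.INTER_CUBIC)
A=np.hstack([c(t,262,100,130,100,520,400),c(t,150,190,70,100,280,400)])
B=np.hstack([c(s,380,225,90,50*90//100+70,312,200*2-100)[:200] if 0 else c(s,380,225,100,110,182,200),c(s,190,160,130,110,236,200),c(t,380,170,100,110,182,200),c(s,200,85,110,110,200,200)])
cv2.imwrite('pics/c1.png',np.vstack([A,B]))
```

```text
(no output)
```

View pics/c1.png

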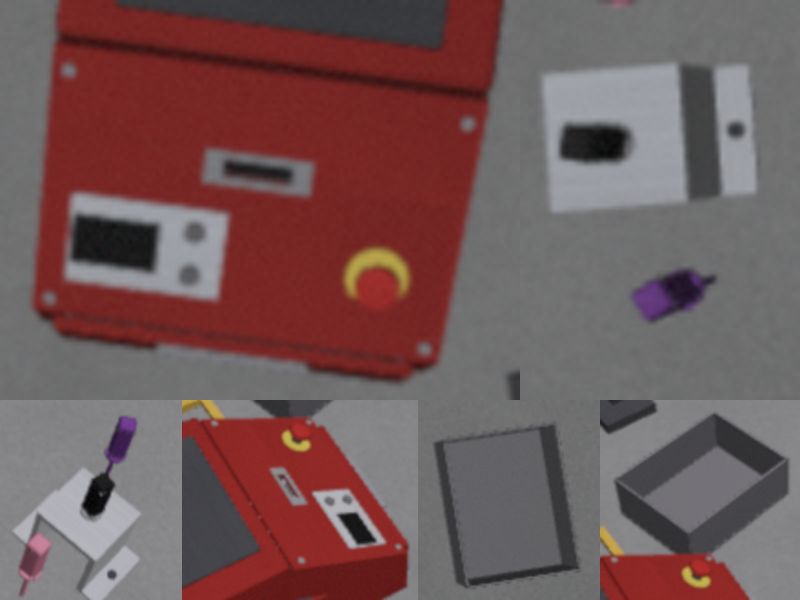

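The crop confirms it: the black square-handled rod sits upright in the aluminium stand, and the pink and purple ones lie beside it. Next I'll compute the poses.

Run:
```python
from h import *
a=load('s0.png');b=load('t0.png');np.set_printoptions(precision=1,suppress=True)
def tri(u,v):
    A=np.zeros((3,3));B=np.zeros(3)
    for d,p in((b,u),(a,v)):
        c,r=ray(d,[p]);r=r[0]/np.linalg.norm(r[0]);M=np.eye(3)-np.outer(r,r);A+=M;B+=M@c
    return np.linalg.solve(A,B)
f=lambda x,y:(262+x/4,100+y/4)
print('slot top',at(b,[f(258,172)],145.5),'scene',at(a,[(249,207.9)],145.5),'tri',tri(f(258,172),(249,207.9)))
e=at(b,[f(60,40),f(488,96)],180.4);print('crease',e,np.degrees(np.arctan2(*(e[0]-e[1])[:2])))
e=at(b,[f(38,314),f(437,366)],88);print('front',e,np.degrees(np.arctan2(*(e[0]-e[1])[:2])),e.mean(0))
e=at(b,[f(68,70),f(467,124),f(48,298),f(424,349)],[170,170,95,95]);print('bolts',e)
g=lambda x,y:(150+(x-520)/4,190+y/4)
e=at(b,[g(543,74),g(678,64),g(687,202),g(552,212)],95);print('stand',e,e.mean(0))
e=at(b,[g(562,126),g(606,124),g(606,160),g(562,160)],170);print('handle top',e,e.mean(0))
e=at(a,[(380+84*.55,225+68*.55),(380+137*.55,225+120*.55),(380+95*.55,225+164*.55),(380+38*.55,225+116*.55)],95);print('stand scene',e,e.mean(0))
k=lambda x,y:(380+(x-418)*.55,170+(y-400)*.55)
e=at(b,[k(435,442),k(555,425),k(578,568),k(462,587)],80);print('tote',e,e.mean(0))
c=at(b,[(180,138)],190);print('can',c)
```

```text
slot top [[666.3 -43.2 145.5]] scene [[666.8 -37.8 145.5]] tri [666.1 -42.4 140.2]
crease [[ 739.1   80.3  180.4]
 [ 710.1 -181.9  180.4]] 6.318320575381046
front [[ 579.4   97.9   88. ]
 [ 550.4 -165.    88. ]] 6.294099066581941 [564.9 -33.5  88. ]
bolts [[ 723.1   75.8  170. ]
 [ 694.6 -170.7  170. ]
 [ 589.4   91.    95. ]
 [ 560.9 -155.4   95. ]]
stand [[494.2 398.3  95. ]
 [502.6 309.6  95. ]
 [413.1 300.6  95. ]
 [404.6 388.9  95. ]] [453.6 349.3  95. ]
handle top [[461.3 358.6 170. ]
 [463.1 331.6 170. ]
 [441.2 330.8 170. ]
 [440.6 357.8 170. ]] [451.6 344.7 170. ]
stand scene [[414.7 304.8  95. ]
 [416.  395.6  95. ]
 [498.2 404.3  95. ]
 [507.6 317.8  95. ]] [459.1 355.6  95. ]
tote [[ 547.7 -214.2   80. ]
 [ 576.2 -390.9   80. ]
 [ 368.3 -425.3   80. ]
 [ 338.6 -255.7   80. ]] [ 457.7 -321.5   80. ]
can [[663.8 312.5 190. ]]
```

```bash
cat >> h.py <<'E'
def go(P,yaw=None):
    "print the shift (cm, tool axes) and turn (5deg units) to a world target"
    s=telemetry.state(); Q=R.from_euler('xyz',s['ee_rot'],degrees=True)
    v=Q.inv().apply(np.array(P)-s['ee_pos'])/10
    print('t',s['time_s'],'pos',np.round(s['ee_pos'],1),'rot',np.round(s['ee_rot'],1),'F',np.round(s['force'],1),'w',s['gripper_width'],'dist shift',np.round(v,2))
E
python3 - <<'E'
from h import *
go([453,348,236]); print(telemetry.state()['qpos'])
s=telemetry.state();print(R.from_euler('xyz',s['ee_rot'],degrees=True).as_matrix().round(3))
E
```

```text
t 0.1 pos [ 206.1 -536.4  235.2] rot [-179.9   -0.    21. ] F [0.4 0.4 0.5] w 91.31270798450096 dist shift [ 5.476e+01 -7.370e+01  4.000e-02]
[-7.01310764e+01  1.83457862e+01  8.96985569e+01 -2.86978960e-04
  7.20437733e+01 -1.14383193e+00]
[[ 0.934  0.359 -0.001]
 [ 0.359 -0.933  0.001]
 [ 0.    -0.002 -1.   ]]
```

```bash
python3 -m inch '[{"yaw":0.9},{"yaw":0.9},{"yaw":0.9},{"yaw":0.9},{"yaw":0.6},{"x":0.95,"y":-3.4},{"x":0.95,"y":-3.4},{"x":0.95,"y":-3.4},{"x":0.95,"y":-3.4},{"x":0.95,"y":-3.4},{"x":0.95,"y":-3.4},{"x":0.95,"y":-3.4}]'
python3 -m inch '[{"x":0.95,"y":-3.4},{"x":0.95,"y":-3.4},{"x":0.95,"y":-3.4},{"x":0.95,"y":-3.4},{"x":0.95,"y":-3.4},{"x":0.95,"y":-3.4},{"x":0.95,"y":-3.4},{"x":0.95,"y":-3.4},{"x":0.95,"y":-3.4},{"x":0.95,"y":-3.4},{"x":0.95,"y":-3.4},{"x":0.95,"y":-3.4}]'
python3 -c "
from h import *
go([453,348,145]);print(telemetry.state()['qpos'])"
```

```text
t 0.1 pos [ 206.1 -536.4  235.2] rot [-179.9   -0.    21. ] F [0.4 0.4 0.5] w 91.31270798450096 dist shift [ 54.76 -73.69   9.14]
[-7.01310764e+01  1.83457862e+01  8.96985569e+01 -2.86978960e-04
  7.20437733e+01 -1.14383193e+00]invalid input
invalid input
```

```bash
python3 -m inch '[{"x":0,"y":0,"z":0,"yaw":0.9,"gripper":1}]'; python3 -m inch '[{"x":0.5,"y":-1,"z":0,"yaw":0.8}]';python3 -m inch '[{"yaw":0.8,"gripper":1}]'; python3 -c "
from h import *
go([453,348,145])"
```

```text
time_s: 0.18
ee_pos: [206.1, -536.4, 235.3]
ee_rot: [-179.9, 0.0, 16.4]
force: [0.1, 0.3, -0.1]
gripper_width: 91.0
t 0.1833 pos [ 206.1 -536.4  235.3] rot [-179.9    0.    16.4] F [ 0.1  0.3 -0.1] w 91.01245204203875 dist shift [ 48.72 -77.82   9.13]invalid input
invalid input
```

```bash
python3 -m inch '[{"x":0,"y":0,"z":0,"yaw":0.82,"gripper":1},{"x":0,"y":0,"z":0,"yaw":0.82,"gripper":1},{"x":0,"y":0,"z":0,"yaw":0.82,"gripper":1},{"x":0,"y":0,"z":0,"yaw":0.82,"gripper":1},{"x":0.95,"y":-3.4,"z":0,"yaw":0,"gripper":1},{"x":0.95,"y":-3.4,"z":0,"yaw":0,"gripper":1},{"x":0.95,"y":-3.4,"z":0,"yaw":0,"gripper":1},{"x":0.95,"y":-3.4,"z":0,"yaw":0,"gripper":1},{"x":0.95,"y":-3.4,"z":0,"yaw":0,"gripper":1},{"x":0.95,"y":-3.4,"z":0,"yaw":0,"gripper":1},{"x":0.95,"y":-3.4,"z":0,"yaw":0,"gripper":1},{"x":0.95,"y":-3.4,"z":0,"yaw":0,"gripper":1}]'
python3 -m inch '[{"x":0.95,"y":-3.4,"z":0,"yaw":0,"gripper":1},{"x":0.95,"y":-3.4,"z":0,"yaw":0,"gripper":1},{"x":0.95,"y":-3.4,"z":0,"yaw":0,"gripper":1},{"x":0.95,"y":-3.4,"z":0,"yaw":0,"gripper":1},{"x":0.95,"y":-3.4,"z":0,"yaw":0,"gripper":1},{"x":0.95,"y":-3.4,"z":0,"yaw":0,"gripper":1},{"x":0.95,"y":-3.4,"z":0,"yaw":0,"gripper":1},{"x":0.95,"y":-3.4,"z":0,"yaw":0,"gripper":1},{"x":0.95,"y":-3.4,"z":0,"yaw":0,"gripper":1},{"x":0.95,"y":-3.4,"z":0,"yaw":0,"gripper":1},{"x":0.95,"y":-3.4,"z":0,"yaw":0,"gripper":1},{"x":0.95,"y":-3.4,"z":0,"yaw":0,"gripper":1}]'
python3 -c "
from h import *
go([453,348,145]);print(telemetry.state()['qpos'])"
```

```text
time_s: 1.18
ee_pos: [281.5, -262.8, 235.7]
ee_rot: [-180.0, 0.0, 0.1]
force: [1.2, 0.3, 0.1]
gripper_width: 91.6
time_s: 2.18
ee_pos: [394.6, 145.5, 235.7]
ee_rot: [180.0, 0.0, 0.2]
force: [0.9, -0.1, -0.5]
gripper_width: 91.3
t 2.1833 pos [394.6 145.5 235.7] rot [180.    0.    0.2] F [ 0.9 -0.1 -0.5] w 91.31035017982134 dist shift [  5.9  -20.24   9.07]
[ 1.86795278e+01  4.26596957e+00  1.07959018e+02 -1.74763671e-02
  6.77948712e+01  1.08529281e+02]
```

```bash
python3 -m inch '[{"x":0.84,"y":-2.89,"z":0,"yaw":0,"gripper":1},{"x":0.84,"y":-2.89,"z":0,"yaw":0,"gripper":1},{"x":0.84,"y":-2.89,"z":0,"yaw":0,"gripper":1},{"x":0.84,"y":-2.89,"z":0,"yaw":0,"gripper":0.6},{"x":0.84,"y":-2.89,"z":0,"yaw":0,"gripper":0.4},{"x":0.84,"y":-2.89,"z":0,"yaw":0,"gripper":0.2},{"x":0.84,"y":-2.89,"z":0,"yaw":0,"gripper":0.1}]'
python3 -c "
from h import *
grab('scene','s1.png');grab('top','t1.png');go([453,348,145])
s=cv2.imread('pics/s1.png')[200:350,360:500];t=cv2.imread('pics/t1.png')[150:300,110:250]
cv2.imwrite('pics/c2.png',np.hstack([cv2.resize(i,(400,428),interpolation=2) for i in(s,t)]))"
```

```text
time_s: 2.77
ee_pos: [453.2, 347.4, 235.4]
ee_rot: [180.0, 0.0, 0.1]
force: [1.1, -0.1, 0.7]
gripper_width: 67.5
t 2.8667 pos [454.  349.6 234.8] rot [-179.9    0.     0.3] F [-0.5 -1.   0. ] w 59.263562168360245 dist shift [-0.1   0.17  8.98]
```

View pics/c2.png

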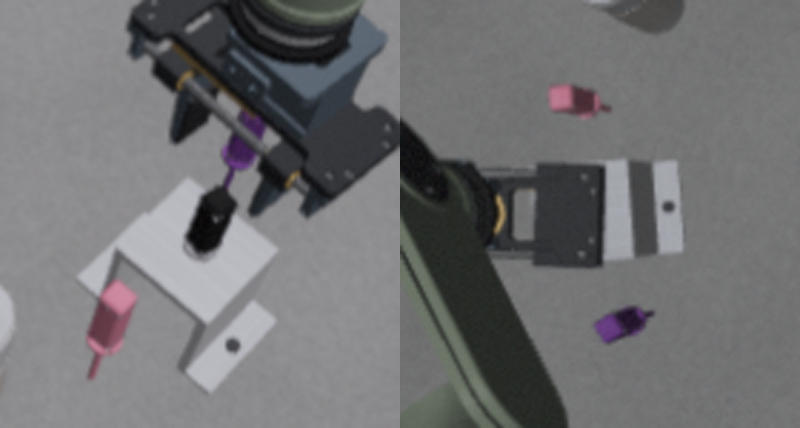

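```bash
python3 -c "
from h import *
s=load('s1.png');t=load('t1.png')
P=np.array([454,349.6,212])
for n,d,o in(('s',s,(360,200)),('t',t,(110,150))):
  print(n,((proj(d,[P,P+[0,35,0],P-[0,35,0],P+[35,0,0],P-[35,0,0],[453.6,349.3,95],[453,348,170],[453,438,170]])-o)*2.857).round())
"
```

```text
s [[227. 167.]
 [263. 202.]
 [192. 134.]
 [193. 194.]
 [260. 142.]
 [195. 244.]
 [214. 195.]
 [307. 283.]]
t [[137. 214.]
 [ 95. 213.]
 [180. 214.]
 [139. 171.]
 [136. 256.]
 [182. 213.]
 [156. 214.]
 [ 52. 212.]]
```

```bash
python3 -m inch '[{"x":0,"y":0,"z":2.25,"yaw":0,"gripper":0.25},{"x":0,"y":0,"z":2.25,"yaw":0,"gripper":0.25},{"x":0,"y":0,"z":2.25,"yaw":0,"gripper":0.25},{"x":0,"y":0,"z":2.25,"yaw":0,"gripper":0.25},{"x":0,"y":0,"z":0,"yaw":0,"gripper":-0.1},{"x":0,"y":0,"z":0,"yaw":0,"gripper":-0.4},{"x":0,"y":0,"z":0,"yaw":0,"gripper":-1},{"x":0,"y":0,"z":0,"yaw":0,"gripper":-1},{"x":0,"y":0,"z":0,"yaw":0,"gripper":-1},{"x":0,"y":0,"z":0,"yaw":0,"gripper":-1}]' 10
python3 -m inch '[{"x":0,"y":0,"z":0,"yaw":0,"gripper":-1},{"x":0,"y":0,"z":0,"yaw":0,"gripper":-1}]'
python3 -c "
from h import *
go([453,348,190])"
```

```text
time_s: 3.7
ee_pos: [454.1, 347.0, 147.3]
ee_rot: [-179.8, -0.2, 0.1]
force: [0.3, 0.9, -0.5]
gripper_width: 22.3
time_s: 3.87
ee_pos: [454.1, 347.0, 146.9]
ee_rot: [-179.9, -0.1, 0.1]
force: [0.8, 3.1, 2.1]
gripper_width: 21.7
t 3.8667 pos [454.1 347.  146.9] rot [-1.799e+02 -1.000e-01  1.000e-01] F [0.8 3.1 2.1] w 21.673424668021134 dist shift [-0.1  -0.12 -4.31]
```

```bash
python3 -m inch '[{"x":0,"y":0,"z":-1,"yaw":0,"gripper":-1},{"x":0,"y":0,"z":-1,"yaw":0,"gripper":-1},{"x":0,"y":0,"z":-1,"yaw":0,"gripper":-1},{"x":0,"y":0,"z":-1,"yaw":0,"gripper":-1},{"x":-0.3,"y":0,"z":0.05,"yaw":0,"gripper":-1},{"x":-0.4,"y":0,"z":0.05,"yaw":0,"gripper":-1},{"x":-0.4,"y":0,"z":0.05,"yaw":0,"gripper":-1},{"x":-0.4,"y":0,"z":0.1,"yaw":0,"gripper":-1}]' 8
python3 -m inch '[{"x":-0.5,"y":0,"z":0.1,"yaw":0,"gripper":-1},{"x":-0.5,"y":0,"z":0.1,"yaw":0,"gripper":-1}]'
python3 -c "
from h import *
go([403,348,178])"
```

```text
time_s: 4.53
ee_pos: [438.1, 346.4, 183.7]
ee_rot: [-179.9, -0.1, 0.1]
force: [1.9, 3.7, 2.0]
gripper_width: 22.3
time_s: 4.7
ee_pos: [427.8, 346.2, 181.3]
ee_rot: [-180.0, -0.0, 0.1]
force: [2.5, 4.4, 0.6]
gripper_width: 22.2
t 4.7 pos [427.8 346.2 181.3] rot [-1.8e+02 -0.0e+00  1.0e-01] F [2.5 4.4 0.6] w 22.203008662754716 dist shift [-2.48 -0.18  0.33]
```

```bash
python3 -m inch '[{"x":-0.25,"y":-0.25,"z":0.05,"yaw":0,"gripper":-1},{"x":-0.25,"y":-0.25,"z":0.05,"yaw":0,"gripper":-1},{"x":-0.45,"y":0,"z":0.05,"yaw":0,"gripper":-1},{"x":-0.45,"y":0,"z":0.05,"yaw":0,"gripper":-1}]'
python3 -m inch '[{"x":-0.45,"y":0,"z":0.05,"yaw":0,"gripper":-1},{"x":-0.45,"y":0,"z":0.05,"yaw":0,"gripper":-1},{"x":-0.2,"y":0,"z":0.05,"yaw":0,"gripper":-1},{"x":0,"y":0,"z":0,"yaw":0,"gripper":-1}]'
python3 -c "
from h import *
grab('scene','s2.png');go([403,348,178])
s=cv2.imread('pics/s2.png')[200:330,350:500]
cv2.imwrite('pics/c3.png',cv2.resize(s,(690,598),interpolation=2))"
```

```text
time_s: 5.03
ee_pos: [413.4, 350.2, 178.6]
ee_rot: [179.9, 0.1, 0.1]
force: [1.9, 0.2, -1.1]
gripper_width: 22.1
time_s: 5.37
ee_pos: [402.3, 350.6, 177.8]
ee_rot: [180.0, 0.1, 0.1]
force: [0.3, -0.1, -0.4]
gripper_width: 21.8
t 5.4167 pos [402.5 350.7 177.8] rot [1.8e+02 1.0e-01 1.0e-01] F [-0.3 -0.4 -0.6] w 21.966163039026718 dist shift [ 0.05  0.27 -0.02]
```

View pics/c3.png

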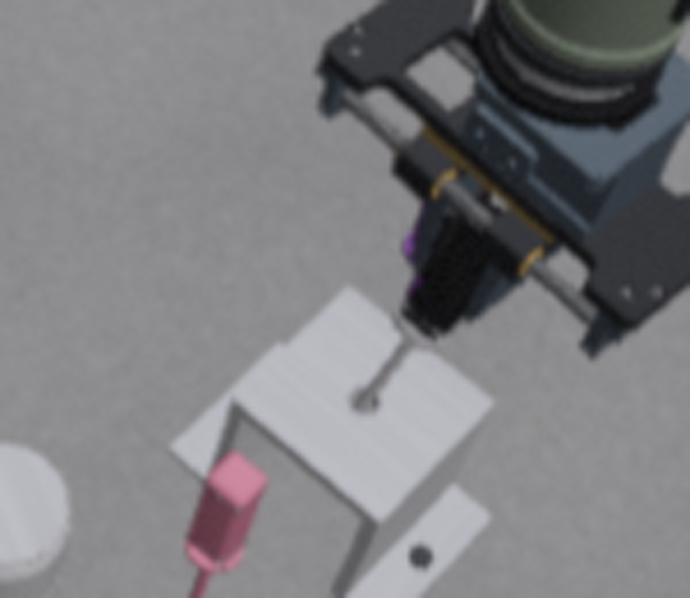

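The rod is pivoted in the jaws, its shaft running from the collar (415,330) into the hole (365,400) in the crop. Next I'll estimate the tilt.

```bash
python3 -c "
from h import *
s=load('s2.png');G=np.array([402.5,350.7,174.8])
for th in range(22,42,3):
  a=np.radians(th);u=np.array([np.sin(a),0,-np.cos(a)])
  print(th,((proj(s,[G+49*u,G+u*79.8/np.cos(a),G])-[350,200])*4.6).round().tolist(),(G+u*79.8/np.cos(a)).round(1))
"
python3 -m inch '[{"x":-0.5,"y":0,"z":-0.87,"yaw":0,"gripper":-1},{"x":-0.5,"y":0,"z":-0.87,"yaw":0,"gripper":-1},{"x":-0.5,"y":0,"z":-0.87,"yaw":0,"gripper":-1},{"x":-0.5,"y":0,"z":-0.87,"yaw":0,"gripper":-1},{"x":-0.5,"y":0,"z":-1.5,"yaw":0,"gripper":-1},{"x":0,"y":0,"z":-3,"yaw":0,"gripper":-1},{"x":0,"y":0,"z":-3,"yaw":0,"gripper":-1},{"x":0,"y":0,"z":-1,"yaw":0,"gripper":-1},{"x":0,"y":0,"z":0,"yaw":0,"gripper":-1},{"x":0,"y":0,"z":0,"yaw":0,"gripper":-1}]' 40
```

```text
22 [[425.0, 324.0], [390.0, 374.0], [473.0, 254.0]] [434.7 350.7  95. ]
25 [[422.0, 325.0], [382.0, 380.0], [473.0, 254.0]] [439.7 350.7  95. ]
28 [[419.0, 327.0], [375.0, 385.0], [473.0, 254.0]] [444.9 350.7  95. ]
31 [[416.0, 328.0], [367.0, 392.0], [473.0, 254.0]] [450.4 350.7  95. ]
34 [[414.0, 329.0], [358.0, 398.0], [473.0, 254.0]] [456.3 350.7  95. ]
37 [[411.0, 330.0], [349.0, 406.0], [473.0, 254.0]] [462.6 350.7  95. ]
40 [[409.0, 330.0], [339.0, 413.0], [473.0, 254.0]] [469.5 350.7  95. ]
time_s: 6.25
ee_pos: [377.7, 350.7, 297.5]
ee_rot: [180.0, 0.0, 0.1]
force: [-0.0, -0.0, -1.7]
gripper_width: 21.9
```

```bash
python3 -m inch '[{"x":0,"y":0,"z":0,"yaw":0.64,"gripper":-1},{"x":0,"y":0,"z":0,"yaw":0.64,"gripper":-1},{"x":2.14,"y":3,"z":0,"yaw":0,"gripper":-1},{"x":2.14,"y":3,"z":0,"yaw":0,"gripper":-1},{"x":2.14,"y":3,"z":0,"yaw":0,"gripper":-1},{"x":2.14,"y":3,"z":0,"yaw":0,"gripper":-1},{"x":2.14,"y":3,"z":0,"yaw":0,"gripper":-1},{"x":2.14,"y":3,"z":0,"yaw":0,"gripper":-1},{"x":2.14,"y":3,"z":0,"yaw":0,"gripper":-1},{"x":2.14,"y":3,"z":0,"yaw":0,"gripper":-1},{"x":2.14,"y":3,"z":0,"yaw":0,"gripper":-1},{"x":2.14,"y":3,"z":0,"yaw":0,"gripper":-1}]'
python3 -m inch '[{"x":2.14,"y":3,"z":0,"yaw":0,"gripper":-1},{"x":2.14,"y":3,"z":0,"yaw":0,"gripper":-1},{"x":0,"y":0,"z":1,"yaw":0,"gripper":-1},{"x":0,"y":0,"z":1,"yaw":0,"gripper":-1},{"x":0,"y":0,"z":0,"yaw":0,"gripper":-1},{"x":0,"y":0,"z":0,"yaw":0,"gripper":-1}]'
python3 -c "
from h import *
go([594,-35,273]);grab('scene','s3.png');grab('top','t3.png')
s=cv2.imread('pics/s3.png')[130:290,190:350];t=cv2.imread('pics/t3.png')[90:250,250:410]
cv2.imwrite('pics/c4.png',np.hstack([cv2.resize(i,(400,400),interpolation=2) for i in(s,t)]))"
```

```text
time_s: 7.25
ee_pos: [557.5, 27.5, 295.2]
ee_rot: [180.0, 0.3, -6.3]
force: [0.3, 0.2, -0.7]
gripper_width: 22.2
time_s: 7.75
ee_pos: [592.6, -33.9, 275.7]
ee_rot: [-180.0, 0.3, -6.2]
force: [0.7, 0.9, -0.5]
gripper_width: 22.0
t 7.75 pos [592.6 -33.9 275.7] rot [-180.     0.3   -6.2] F [ 0.7  0.9 -0.5] w 21.983169556654534 dist shift [0.15 0.09 0.27]
```

View pics/c4.png

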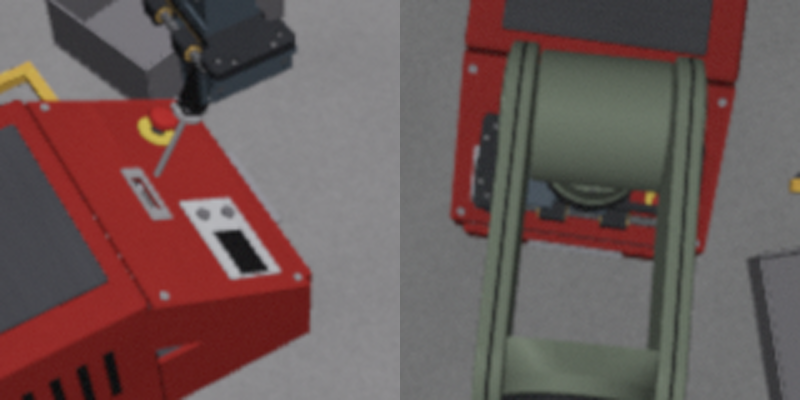

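```bash
python3 -c "
from h import *
s=load('s3.png');G=np.array([592.6,-33.9,272.7]);y=np.radians(-6.25)
m=np.array([np.cos(y),np.sin(y),0]);z=np.array([0,0,1.]);w=np.array([-m[1],m[0],0])
f=lambda P:((proj(s,P)-[190,130])*2.5).round(1).tolist()
for th in (28,30,32,34,36):
  a=np.radians(th);u=np.sin(a)*m-np.cos(a)*z
  print(th,f([G+49*u,G+124*u]),(G+124*u).round(1))
S=np.array([666,-42,145.5]);x=np.cos(np.pi/6)*m+.5*z;n=-.5*m+.866*z
print('slot ctr,+y,-y,+x',f([S,S+22*w,S-22*w,S+5.5*x]),'scene px at plane',)
c,r=ray(s,[[248.8,207.2]]);r=r[0];print(c+r*((S-c)@n/(r@n)))
c,r=ray(s,[[252.4,200.4]]);r=r[0];k=(S-c)@w/(r@w);print('tip if on plane y of G', c+r*((G-c)@w/(r@w)))
"
```

```text
28 [[187.6, 112.0], [158.9, 173.1]] [650.5 -40.2 163.2]
30 [[186.1, 112.1], [155.1, 173.4]] [654.2 -40.6 165.3]
32 [[184.6, 112.1], [151.3, 173.6]] [657.9 -41.1 167.5]
34 [[183.1, 112.1], [147.6, 173.7]] [661.5 -41.4 169.9]
36 [[181.7, 112.0], [143.9, 173.6]] [665.1 -41.8 172.4]
slot ctr,+y,-y,+x [[145.7, 191.5], [156.6, 207.7], [135.0, 175.5], [140.9, 191.8]] scene px at plane
[665.96116305 -39.85291201 145.34275238]
tip if on plane y of G [653.73560278 -40.59543743 161.05219536]
```

```bash
python3 -m inch '[{"x":0.5,"y":0,"z":0.87,"yaw":0,"gripper":-1},{"x":0.4,"y":0,"z":0.7,"yaw":0,"gripper":-1},{"x":0,"y":0,"z":0,"yaw":0,"gripper":-1}]'
python3 -m inch '[{"x":0.2,"y":0,"z":0.35,"yaw":0,"gripper":-1},{"x":0.2,"y":0,"z":0.35,"yaw":0,"gripper":-1},{"x":0,"y":0,"z":0,"yaw":0,"gripper":-1}]'
python3 -m inch '[{"x":0.2,"y":0,"z":0.35,"yaw":0,"gripper":-1},{"x":0,"y":0,"z":0,"yaw":0,"gripper":-1}]'
python3 -c "
from h import *
go([594,-35,273]);grab('scene','s4.png')
s=cv2.imread('pics/s4.png')[150:250,200:300]
cv2.imwrite('pics/c5.png',cv2.resize(s,(500,500),interpolation=2))"
```

```text
time_s: 8.1
ee_pos: [602.9, -35.5, 260.2]
ee_rot: [180.0, 0.1, -6.2]
force: [-0.6, 0.7, -0.4]
gripper_width: 21.9
time_s: 8.35
ee_pos: [607.0, -36.5, 254.2]
ee_rot: [180.0, 0.1, -6.3]
force: [-0.1, 1.1, -1.2]
gripper_width: 21.8
time_s: 8.52
ee_pos: [609.1, -36.7, 251.0]
ee_rot: [180.0, 0.0, -6.3]
force: [-0.1, 0.2, -0.2]
gripper_width: 21.9
t 8.5167 pos [609.1 -36.7 251. ] rot [180.    0.   -6.3] F [-0.1  0.2 -0.2] w 21.93147222257851 dist shift [-1.52 -0.01 -2.2 ]
```

View pics/c5.png

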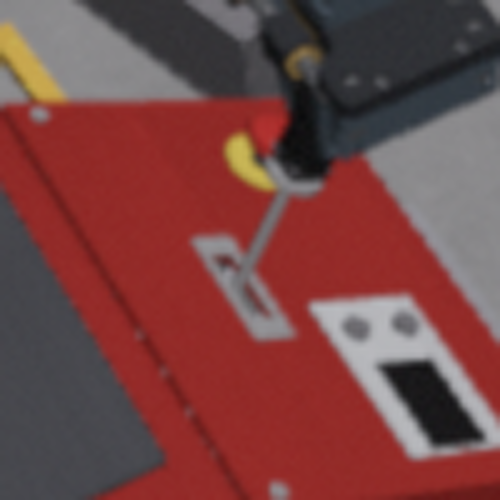

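The rod has entered the slot at crop (242,278), near its centre, with no force. I'll feel inward in small steps.

```bash
python3 -m inch '[{"x":0.2,"y":0,"z":0.35,"yaw":0,"gripper":-1},{"x":0.2,"y":0,"z":0.35,"yaw":0,"gripper":-1},{"x":0,"y":0,"z":0,"yaw":0,"gripper":-1}]'
python3 -m inch '[{"x":0.2,"y":0,"z":0.35,"yaw":0,"gripper":-1},{"x":0,"y":0,"z":0,"yaw":0,"gripper":-1}]'
python3 -m inch '[{"x":0.1,"y":0,"z":0.17,"yaw":0,"gripper":-1},{"x":0,"y":0,"z":0,"yaw":0,"gripper":-1}]'
python3 -m inch '[{"x":0.1,"y":0,"z":0.17,"yaw":0,"gripper":-1},{"x":0,"y":0,"z":0,"yaw":0,"gripper":-1}]'
```

```text
time_s: 8.82
ee_pos: [613.0, -37.2, 243.6]
ee_rot: [180.0, 0.1, -6.3]
force: [-0.0, -0.5, -1.6]
gripper_width: 21.6
time_s: 8.98
ee_pos: [615.0, -37.4, 240.3]
ee_rot: [180.0, 0.0, -6.3]
force: [0.2, -0.4, -1.0]
gripper_width: 21.8
time_s: 9.15
ee_pos: [616.0, -37.5, 239.0]
ee_rot: [180.0, 0.0, -6.3]
force: [0.2, 0.0, -1.2]
gripper_width: 21.9
time_s: 9.32
ee_pos: [617.0, -37.6, 237.4]
ee_rot: [180.0, 0.0, -6.3]
force: [-0.4, -0.3, -1.8]
gripper_width: 21.7
```

```bash
for i in 1; do
python3 -m inch '[{"x":0.1,"y":0,"z":0.17,"yaw":0,"gripper":-1},{"x":0,"y":0,"z":0,"yaw":0,"gripper":-1}]'
python3 -m inch '[{"x":0.05,"y":0,"z":0.09,"yaw":0,"gripper":-1},{"x":0,"y":0,"z":0,"yaw":0,"gripper":-1}]'
python3 -m inch '[{"x":0.05,"y":0,"z":0.09,"yaw":0,"gripper":-1},{"x":0,"y":0,"z":0,"yaw":0,"gripper":-1}]'
python3 -m inch '[{"x":0.05,"y":0,"z":0.09,"yaw":0,"gripper":-1},{"x":0,"y":0,"z":0,"yaw":0,"gripper":-1}]'
done
```

```text
time_s: 9.48
ee_pos: [618.1, -37.7, 236.0]
ee_rot: [180.0, -0.0, -6.3]
force: [-0.2, 0.5, 0.3]
gripper_width: 21.9
time_s: 9.65
ee_pos: [618.3, -37.7, 235.6]
ee_rot: [180.0, -0.0, -6.3]
force: [-2.0, -0.5, 2.9]
gripper_width: 21.6
time_s: 9.82
ee_pos: [618.9, -37.8, 234.7]
ee_rot: [180.0, -0.0, -6.3]
force: [-2.8, -0.3, 4.4]
gripper_width: 22.2
time_s: 9.98
ee_pos: [619.5, -37.9, 233.6]
ee_rot: [180.0, -0.0, -6.3]
force: [-3.4, 0.4, 4.9]
gripper_width: 21.8
```

```bash
python3 -m inch '[{"x":0.05,"y":0,"z":0.09,"yaw":0,"gripper":-1},{"x":0,"y":0,"z":0,"yaw":0,"gripper":-1}]'
python3 -m inch '[{"x":0.05,"y":0,"z":0.09,"yaw":0,"gripper":-1},{"x":0,"y":0,"z":0,"yaw":0,"gripper":-1}]'
python3 -m inch '[{"x":0.05,"y":0,"z":0.09,"yaw":0,"gripper":-1},{"x":0,"y":0,"z":0,"yaw":0,"gripper":-1}]'
```

```text
time_s: 10.15
ee_pos: [620.0, -37.9, 232.6]
ee_rot: [180.0, -0.0, -6.3]
force: [-2.9, 0.0, 4.8]
gripper_width: 21.8
time_s: 10.32
ee_pos: [620.5, -38.0, 231.8]
ee_rot: [180.0, -0.0, -6.3]
force: [-2.5, 0.0, 5.4]
gripper_width: 21.8
time_s: 10.48
ee_pos: [621.0, -38.1, 230.9]
ee_rot: [180.0, -0.0, -6.3]
force: [-3.0, 0.7, 5.3]
gripper_width: 21.9
```

```bash
python3 -m inch '[{"x":0.05,"y":0,"z":0.09,"yaw":0,"gripper":-1},{"x":0,"y":0,"z":0,"yaw":0,"gripper":-1}]'
python3 -m inch '[{"x":0.05,"y":0,"z":0.09,"yaw":0,"gripper":-1},{"x":0,"y":0,"z":0,"yaw":0,"gripper":-1}]'
python3 -c "
from h import *
a=load('t3.png')['pixels'].astype(int);b=grab('top','t5.png')['pixels'].astype(int)
d=np.abs(a-b).max(2)[175:250,255:400];print((d>40).sum());ys,xs=np.where(d>40);print(ys.min()+175,ys.max()+175,xs.min()+255,xs.max()+255)
a=load('s4.png')['pixels'].astype(int);b=grab('scene','s5.png')['pixels'].astype(int)
"
```

```text
time_s: 10.65
ee_pos: [621.6, -38.1, 230.0]
ee_rot: [180.0, -0.0, -6.3]
force: [-2.2, -0.4, 5.3]
gripper_width: 21.9
time_s: 10.82
ee_pos: [622.0, -38.2, 229.2]
ee_rot: [180.0, -0.0, -6.3]
force: [-3.9, -0.6, 6.6]
gripper_width: 21.9
1940
175 249 273 368
```

```bash
python3 -c "
from h import *
s=cv2.imread('pics/s5.png')[150:250,200:340];t=cv2.imread('pics/t5.png')[150:250,250:390]
cv2.imwrite('pics/c6.png',np.hstack([cv2.resize(i,(400,286),interpolation=2) for i in(s,t)]))"
```

```text
(no output)
```

View pics/c6.png

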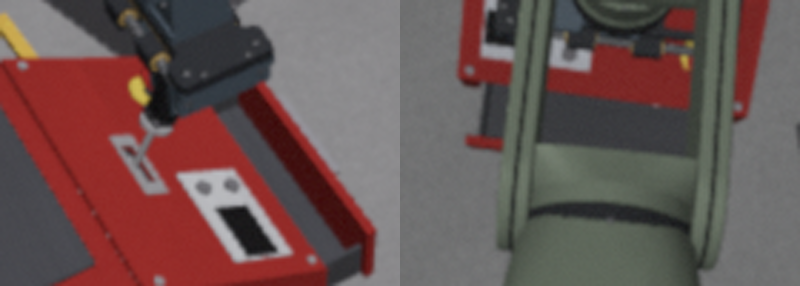

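The drawer has sprung out (grey tray visible at crop right, red front detached). I'll withdraw along the slot normal and go back to the stand.

```bash
python3 -m inch '[{"x":-0.5,"y":0,"z":-0.87,"yaw":0,"gripper":-1},{"x":-0.5,"y":0,"z":-0.87,"yaw":0,"gripper":-1},{"x":-0.5,"y":0,"z":-0.87,"yaw":0,"gripper":-1},{"x":-0.5,"y":0,"z":-0.87,"yaw":0,"gripper":-1},{"x":-0.5,"y":0,"z":-0.87,"yaw":0,"gripper":-1},{"x":-0.5,"y":0,"z":-0.87,"yaw":0,"gripper":-1},{"x":-0.5,"y":0,"z":-1.2,"yaw":0,"gripper":-1},{"x":-0.5,"y":0,"z":-1.2,"yaw":0,"gripper":-1},{"x":0,"y":0,"z":0,"yaw":0,"gripper":-1}]'
python3 -m inch '[{"x":-2,"y":-3,"z":0,"yaw":0,"gripper":-1},{"x":-2,"y":-3,"z":0,"yaw":0,"gripper":-1},{"x":-2,"y":-3,"z":0,"yaw":0,"gripper":-1},{"x":-2,"y":-3,"z":0,"yaw":0,"gripper":-1},{"x":-2,"y":-3,"z":0,"yaw":0,"gripper":-1},{"x":-2,"y":-3,"z":0,"yaw":0,"gripper":-1},{"x":-2,"y":-3,"z":0,"yaw":0,"gripper":-1},{"x":-2,"y":-3,"z":0,"yaw":0,"gripper":-1},{"x":-2,"y":-3,"z":0,"yaw":0,"gripper":-1},{"x":-2,"y":-3,"z":0,"yaw":0,"gripper":-1},{"x":-2,"y":-3,"z":0,"yaw":-0.63,"gripper":-1},{"x":0,"y":0,"z":0,"yaw":-0.63,"gripper":-1}]'
python3 -c "
from h import *
go([387.5,352.5,240])"
```

```text
time_s: 11.67
ee_pos: [582.4, -33.7, 308.6]
ee_rot: [-180.0, -0.3, -6.3]
force: [1.7, 0.1, -0.7]
gripper_width: 22.1
time_s: 12.67
ee_pos: [396.7, 323.3, 304.8]
ee_rot: [-179.8, 0.1, 0.5]
force: [1.5, -0.1, -1.3]
gripper_width: 22.0
t 12.6667 pos [396.7 323.3 304.8] rot [-1.798e+02  1.000e-01  5.000e-01] F [ 1.5 -0.1 -1.3] w 22.001832945893046 dist shift [-0.89 -2.9   6.49]
```

```bash
python3 -m inch '[{"x":-0.4,"y":-1.5,"z":0,"yaw":0,"gripper":-1},{"x":-0.5,"y":-1.4,"z":0,"yaw":0,"gripper":-1},{"x":0,"y":0,"z":2,"yaw":0,"gripper":-1},{"x":0,"y":0,"z":2,"yaw":0,"gripper":-1},{"x":0,"y":0,"z":2.5,"yaw":0,"gripper":-1},{"x":0,"y":0,"z":0,"yaw":0,"gripper":-1},{"x":0,"y":0,"z":0,"yaw":0,"gripper":-1}]'
python3 -c "
from h import *
go([387.5,352.5,212.3]);grab('scene','s6.png')
s=cv2.imread('pics/s6.png')[200:320,370:490]
cv2.imwrite('pics/c7.png',cv2.resize(s,(600,600),interpolation=2))
d=load('s6.png');G=np.array(telemetry.state()['ee_pos'])-[0,0,3];a=np.radians(30.5);u=np.array([np.sin(a),0,-np.cos(a)])
print(((proj(d,[G+49*u,G+124*u,[453.5,352.5,95]])-[370,200])*5).round())"
```

```text
time_s: 13.25
ee_pos: [390.1, 347.0, 239.2]
ee_rot: [179.9, 0.1, 0.0]
force: [0.1, -0.3, -0.5]
gripper_width: 21.4
t 13.25 pos [390.1 347.  239.2] rot [1.799e+02 1.000e-01 0.000e+00] F [ 0.1 -0.3 -0.5] w 21.44669871315247 dist shift [-0.26 -0.56  2.69]
[[398. 262.]
 [304. 386.]
 [297. 432.]]
```

View pics/c7.png

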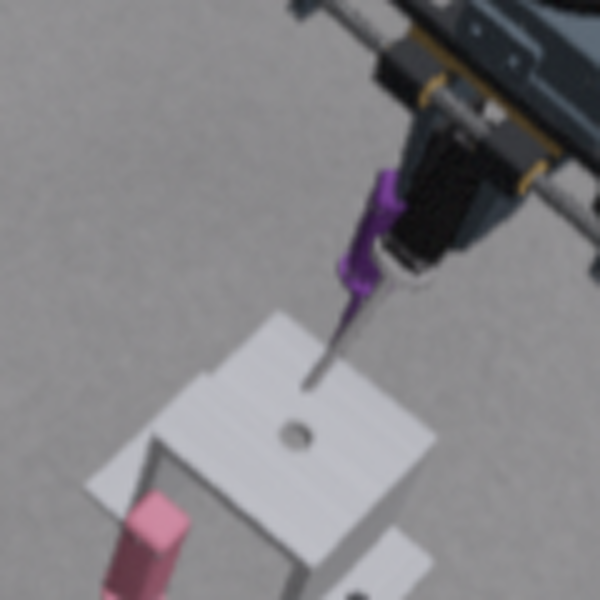

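The tip (303,389) and hole (297,437) match the prediction to within about 1 mm. I'll insert, then swing it upright.

```bash
python3 -m inch '[{"x":-0.13,"y":-0.28,"z":0.9,"yaw":0,"gripper":-1},{"x":-0.13,"y":-0.28,"z":0.9,"yaw":0,"gripper":-1},{"x":0,"y":0,"z":0.85,"yaw":0,"gripper":-1},{"x":0,"y":0,"z":0,"yaw":0,"gripper":-1},{"x":0.25,"y":0,"z":0.43,"yaw":0,"gripper":-1},{"x":0.25,"y":0,"z":0.43,"yaw":0,"gripper":-1},{"x":0,"y":0,"z":0,"yaw":0,"gripper":-1}]'
python3 -m inch '[{"x":0.25,"y":0,"z":0.43,"yaw":0,"gripper":-1},{"x":0.25,"y":0,"z":0.43,"yaw":0,"gripper":-1},{"x":0,"y":0,"z":0,"yaw":0,"gripper":-1}]'
python3 -c "
from h import *
go([407.5,352.5,177.7])"
```

```text
time_s: 13.88
ee_pos: [393.3, 352.7, 204.0]
ee_rot: [180.0, 0.0, 0.0]
force: [-0.7, -1.1, -1.5]
gripper_width: 21.6
time_s: 14.13
ee_pos: [397.5, 352.4, 195.1]
ee_rot: [179.9, 0.1, -0.0]
force: [-2.8, -0.9, -2.1]
gripper_width: 21.8
t 14.1333 pos [397.5 352.4 195.1] rot [ 1.799e+02  1.000e-01 -0.000e+00] F [-2.8 -0.9 -2.1] w 21.845073268960846 dist shift [ 1.01 -0.01  1.74]
```

```bash
python3 -m inch '[{"x":0,"y":0,"z":0.43,"yaw":0,"gripper":-1},{"x":0.25,"y":0,"z":0.43,"yaw":0,"gripper":-1},{"x":0.25,"y":0,"z":0.43,"yaw":0,"gripper":-1},{"x":0.25,"y":0,"z":0.43,"yaw":0,"gripper":-1},{"x":0,"y":0,"z":0,"yaw":0,"gripper":-1}]' 10
python3 -c "
from h import *
go([407.5,352.5,177.7])"
```

```text
time_s: 14.55
ee_pos: [405.9, 352.8, 177.9]
ee_rot: [179.9, 0.0, 0.0]
force: [-0.2, 0.5, -1.3]
gripper_width: 22.2
t 14.55 pos [405.9 352.8 177.9] rot [179.9   0.    0. ] F [-0.2  0.5 -1.3] w 22.19019662249259 dist shift [0.16 0.03 0.02]
```

```bash
python3 -m inch '[{"x":0.5,"y":0,"z":-0.12,"yaw":0,"gripper":-1},{"x":0.5,"y":0,"z":-0.12,"yaw":0,"gripper":-1},{"x":0.5,"y":0,"z":-0.12,"yaw":0,"gripper":-1},{"x":0.5,"y":0,"z":-0.12,"yaw":0,"gripper":-1},{"x":0.5,"y":0,"z":-0.1,"yaw":0,"gripper":-1},{"x":0.5,"y":0,"z":-0.1,"yaw":0,"gripper":-1}]' 8
python3 -m inch '[{"x":0.5,"y":0,"z":-0.1,"yaw":0,"gripper":-1},{"x":0.5,"y":0,"z":-0.1,"yaw":0,"gripper":-1},{"x":0.5,"y":0,"z":-0.1,"yaw":0,"gripper":-1},{"x":0.5,"y":0,"z":0,"yaw":0,"gripper":-1},{"x":0.2,"y":0,"z":0,"yaw":0,"gripper":-1},{"x":0,"y":0,"z":0,"yaw":0,"gripper":-1}]'
python3 -c "
from h import *
go([454,352.5,148])
grab('scene','s7.png')
s=cv2.imread('pics/s7.png')[200:320,370:490]
cv2.imwrite('pics/c8.png',cv2.resize(s,(500,500),interpolation=2))"
```

```text
time_s: 15.05
ee_pos: [436.2, 353.0, 186.1]
ee_rot: [-180.0, -0.0, 0.0]
force: [-1.4, -0.4, -0.3]
gripper_width: 22.0
time_s: 15.55
ee_pos: [458.3, 353.0, 188.8]
ee_rot: [-180.0, -0.1, -0.0]
force: [0.1, -1.4, -0.6]
gripper_width: 21.9
t 15.55 pos [458.3 353.  188.8] rot [-1.8e+02 -1.0e-01 -0.0e+00] F [ 0.1 -1.4 -0.6] w 21.91910038836047 dist shift [-0.43  0.05  4.08]
```

View pics/c8.png

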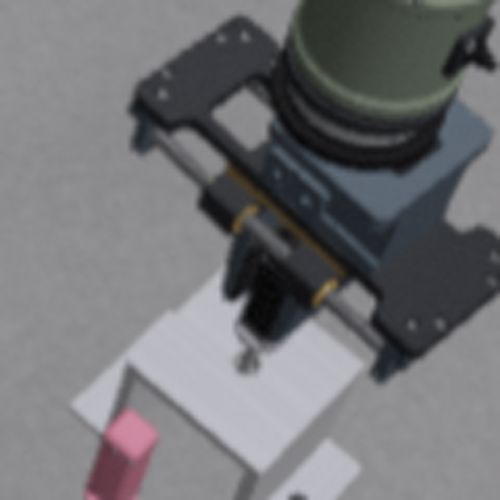

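The rod is near upright in the hole (246,360). I'll lower it.

```bash
python3 -m inch '[{"x":-0.1,"y":0,"z":1,"yaw":0,"gripper":-1},{"x":-0.1,"y":0,"z":1,"yaw":0,"gripper":-1},{"x":-0.1,"y":0,"z":0.9,"yaw":0,"gripper":-1},{"x":0,"y":0,"z":0.6,"yaw":0,"gripper":-1},{"x":0,"y":0,"z":0,"yaw":0,"gripper":-1}]' 5
python3 -m inch '[{"x":0,"y":0,"z":0.3,"yaw":0,"gripper":-1},{"x":0,"y":0,"z":0.3,"yaw":0,"gripper":-1},{"x":0,"y":0,"z":0,"yaw":0,"gripper":-1}]' 3
python3 -c "
from h import *
go([454,352.5,148])"
```

```text
time_s: 16.02
ee_pos: [453.3, 352.3, 151.6]
ee_rot: [179.9, 0.2, 0.0]
force: [-0.5, -0.5, -0.7]
gripper_width: 21.8
time_s: 16.27
ee_pos: [454.7, 353.1, 147.8]
ee_rot: [-180.0, -0.0, 0.0]
force: [0.2, -0.4, -0.8]
gripper_width: 22.4
t 16.2667 pos [454.7 353.1 147.8] rot [-180.   -0.    0.] F [ 0.2 -0.4 -0.8] w 22.35245153299842 dist shift [-0.07  0.06 -0.02]
```

```bash
python3 -m inch '[{"x":0,"y":0,"z":0.15,"yaw":0,"gripper":-1},{"x":0,"y":0,"z":0.1,"yaw":0,"gripper":-1},{"x":0,"y":0,"z":0,"yaw":0,"gripper":-0.4},{"x":0,"y":0,"z":0,"yaw":0,"gripper":-0.2},{"x":0,"y":0,"z":0,"yaw":0,"gripper":0.2},{"x":0,"y":0,"z":0,"yaw":0,"gripper":0.2},{"x":0,"y":0,"z":0,"yaw":0,"gripper":0.2},{"x":0,"y":0,"z":0,"yaw":0,"gripper":0.2}]' 3
python3 -m inch '[{"x":0,"y":0,"z":-2,"yaw":0,"gripper":0.2},{"x":0,"y":0,"z":-3,"yaw":0,"gripper":0.2},{"x":0,"y":0,"z":-3,"yaw":0,"gripper":0.2},{"x":-3,"y":3,"z":-1,"yaw":0,"gripper":0.2},{"x":-1,"y":4,"z":0,"yaw":0,"gripper":0},{"x":-1,"y":4,"z":0,"yaw":0,"gripper":-1},{"x":-1,"y":4,"z":0,"yaw":0,"gripper":-1}]'
python3 -c "
from h import *
go([500,-26,200])
grab('scene','s8.png');grab('top','t8.png')
s=cv2.imread('pics/s8.png')[140:310,200:480];t=cv2.imread('pics/t8.png')[140:310,130:410]
cv2.imwrite('pics/c9.png',np.vstack([cv2.resize(i,(490,298),interpolation=2) for i in(s,t)]))"
```

```text
time_s: 16.93
ee_pos: [454.4, 353.0, 145.2]
ee_rot: [180.0, 0.0, 0.0]
force: [0.1, 0.2, 0.1]
gripper_width: 54.4
time_s: 17.52
ee_pos: [394.9, 203.1, 235.1]
ee_rot: [-180.0, -0.0, 0.1]
force: [0.4, -1.2, -0.5]
gripper_width: 37.3
t 17.5167 pos [394.9 203.1 235.1] rot [-1.8e+02 -0.0e+00  1.0e-01] F [ 0.4 -1.2 -0.5] w 37.32402426543223 dist shift [10.46 22.93  3.52]
```

View pics/c9.png

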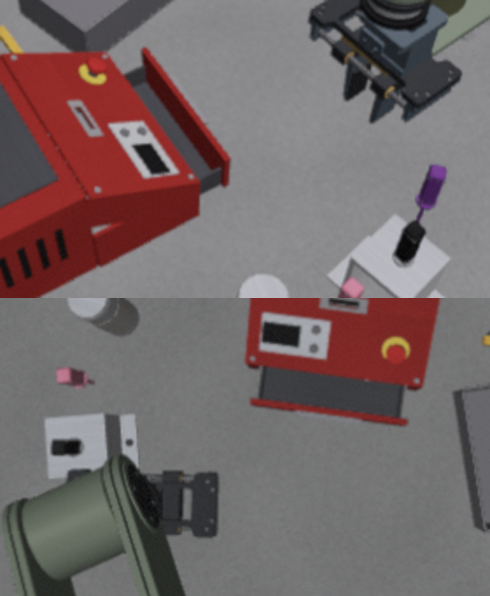

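The rod stands back upright in the stand (409,242 in the upper crop), and the drawer is half out with its front board at (250,401)–(407,422) in the lower crop. Next comes the pull.

```bash
python3 -m inch '[{"x":0,"y":0,"z":0,"yaw":-1,"gripper":0.2},{"x":0,"y":0,"z":0,"yaw":-1,"gripper":-0.2},{"x":0,"y":0,"z":0,"yaw":-1,"gripper":-0.2},{"x":0,"y":0,"z":0,"yaw":-1,"gripper":-0.2},{"x":0,"y":0,"z":0,"yaw":-1,"gripper":-0.2},{"x":0,"y":0,"z":0,"yaw":-1,"gripper":-0.2},{"x":0,"y":0,"z":0,"yaw":-1,"gripper":-0.2},{"x":0,"y":0,"z":0,"yaw":-1,"gripper":-0.2},{"x":0,"y":0,"z":0,"yaw":-1,"gripper":-0.2},{"x":0,"y":0,"z":0,"yaw":-1,"gripper":-0.2},{"x":0,"y":0,"z":0,"yaw":-1,"gripper":-0.2},{"x":0,"y":0,"z":0,"yaw":-1,"gripper":-0.2}]' 15
python3 -m inch '[{"x":0,"y":0,"z":0,"yaw":-1,"gripper":-0.2},{"x":0,"y":0,"z":0,"yaw":-1,"gripper":-0.2},{"x":0,"y":0,"z":0,"yaw":-1,"gripper":-0.2},{"x":0,"y":0,"z":0,"yaw":-1,"gripper":-0.2},{"x":0,"y":0,"z":0,"yaw":-0.75,"gripper":-0.2}]'
python3 -c "
from h import *
b=load('t8.png');f=lambda x,y:(130+x/1.75,140+(y-298)/1.75)
e=at(b,[f(250,401),f(407,422)],82);print(e,e.mean(0))
im=b['pixels'].astype(int);red=(im[:,:,0]>90)&(im[:,:,1]<60)
for x in (285,300,315,330,345): print(x,[(y,im[y,x].tolist()) for y in range(192,213)if red[y,x]])
m=np.array([np.cos(np.radians(6.3)),-np.sin(np.radians(6.3))])
print((e.mean(0)[:2]-[666,-42])@m+99.6)
go([e.mean(0)[0],e.mean(0)[1],90])"
```

```text
time_s: 18.62
ee_pos: [396.2, 205.0, 234.9]
ee_rot: [180.0, -0.0, 60.3]
force: [0.4, 0.0, -0.0]
gripper_width: 37.2
time_s: 19.03
ee_pos: [396.2, 205.0, 234.9]
ee_rot: [180.0, -0.0, 84.0]
force: [0.1, -0.5, -0.5]
gripper_width: 36.7
[[ 526.21320657   93.48141372   82.        ]
 [ 499.26403835 -143.47393932   82.        ]] [512.73862246 -24.9962628   82.        ]
285 [(198, [96, 53, 53]), (199, [120, 42, 41]), (200, [126, 41, 38]), (201, [121, 41, 38]), (202, [104, 51, 50])]
300 [(200, [94, 51, 54]), (201, [120, 41, 39]), (202, [127, 41, 41]), (203, [127, 55, 55])]
315 [(202, [92, 51, 53]), (203, [116, 40, 39]), (204, [122, 39, 37]), (205, [126, 52, 51])]
330 [(204, [94, 53, 55]), (205, [117, 40, 39]), (206, [125, 39, 39]), (207, [129, 51, 52])]
345 [(207, [111, 40, 40]), (208, [121, 37, 36]), (209, [126, 41, 40]), (210, [108, 46, 45])]
-54.60171864158892
t 19.0333 pos [396.2 205.  234.9] rot [180.  -0.  84.] F [ 0.1 -0.5 -0.5] w 36.65407283807849 dist shift [-21.66  13.99  14.48]
```

```bash
python3 -m inch '[{"x":-2.7,"y":1.75,"z":0,"yaw":0,"gripper":-0.2},{"x":-2.7,"y":1.75,"z":0,"yaw":0,"gripper":-0.2},{"x":-2.7,"y":1.75,"z":0,"yaw":0,"gripper":-0.2},{"x":-2.7,"y":1.75,"z":0,"yaw":0,"gripper":-0.2},{"x":-2.7,"y":1.75,"z":0,"yaw":0,"gripper":-0.2},{"x":-2.7,"y":1.75,"z":0,"yaw":0,"gripper":-0.2},{"x":-2.7,"y":1.75,"z":0,"yaw":0,"gripper":-0.2},{"x":-2.7,"y":1.75,"z":0,"yaw":0,"gripper":-0.2},{"x":0,"y":0,"z":3,"yaw":0,"gripper":-0.2},{"x":0,"y":0,"z":3,"yaw":0,"gripper":-0.2},{"x":0,"y":0,"z":3,"yaw":0,"gripper":-0.2},{"x":0,"y":0,"z":0,"yaw":0,"gripper":-0.2}]'
python3 -c "
from h import *
go([512.7,-25,90]);print(telemetry.state()['qpos'])"
```

```text
time_s: 20.03
ee_pos: [508.3, -25.3, 139.7]
ee_rot: [-179.4, 0.0, 83.7]
force: [-0.4, 0.9, -0.4]
gripper_width: 36.4
t 20.0333 pos [508.3 -25.3 139.7] rot [-179.4    0.    83.7] F [-0.4  0.9 -0.4] w 36.40075157043707 dist shift [0.08 0.49 4.97]
[-4.14501515e+00  1.75543954e+01  1.05947107e+02  9.99676737e-03
  5.71441857e+01  2.10548044e+00]
```

```bash
python3 -m inch '[{"x":0,"y":0.2,"z":1.5,"yaw":0,"gripper":-0.2},{"x":0,"y":0,"z":2,"yaw":0,"gripper":-0.2},{"x":0,"y":0,"z":1.3,"yaw":0,"gripper":-0.2},{"x":0,"y":0,"z":0,"yaw":0,"gripper":-0.2},{"x":0,"y":0,"z":0,"yaw":0,"gripper":-1},{"x":0,"y":0,"z":0,"yaw":0,"gripper":-1},{"x":0,"y":0,"z":0,"yaw":0,"gripper":-1},{"x":0,"y":0,"z":0,"yaw":0,"gripper":-1}]' 15
python3 -c "
from h import *
go([512.7,-25,90])"
```

```text
time_s: 20.7
ee_pos: [514.2, -25.7, 98.2]
ee_rot: [179.9, -0.0, 83.7]
force: [-0.8, 0.2, 3.0]
gripper_width: 16.6
t 20.7 pos [514.2 -25.7  98.2] rot [179.9  -0.   83.7] F [-0.8  0.2  3. ] w 16.611413537316018 dist shift [ 0.05 -0.16  0.82]
```

```bash
python3 -m inch '[{"x":0,"y":0,"z":0,"yaw":0,"gripper":-1},{"x":0,"y":0,"z":0,"yaw":0,"gripper":-1},{"x":0,"y":0,"z":0,"yaw":0,"gripper":-1}]'
python3 -c "
from h import *
go([512.7,-25,90])"
```

```text
time_s: 20.95
ee_pos: [514.5, -25.8, 98.2]
ee_rot: [179.8, -0.0, 83.7]
force: [-1.4, 1.9, 7.1]
gripper_width: 16.7
t 20.95 pos [514.5 -25.8  98.2] rot [179.8  -0.   83.7] F [-1.4  1.9  7.1] w 16.720686272294405 dist shift [ 0.06 -0.19  0.82]
```

```bash
python3 -m inch '[{"x":0,"y":0,"z":-0.5,"yaw":0,"gripper":-1},{"x":0,"y":0,"z":0,"yaw":0,"gripper":-1}]' 25
python3 -m inch '[{"x":0,"y":-0.3,"z":0,"yaw":0,"gripper":-1},{"x":0,"y":-0.4,"z":0,"yaw":0,"gripper":-1},{"x":0,"y":-0.4,"z":0,"yaw":0,"gripper":-1},{"x":0,"y":-0.4,"z":0,"yaw":0,"gripper":-1}]' 
python3 -c "
from h import *
go([512.7,-25,90]);t=grab('top','t9.png')['pixels'].astype(int);red=(t[:,:,0]>90)&(t[:,:,1]<60)
for x in (278,282,285,350,355): print(x,[y for y in range(195,235) if red[y,x]])"
```

```text
time_s: 21.12
ee_pos: [510.8, -25.5, 99.6]
ee_rot: [-179.6, -0.0, 83.7]
force: [-0.6, 1.7, -14.8]
gripper_width: 16.3
time_s: 21.45
ee_pos: [496.4, -23.8, 99.7]
ee_rot: [-179.7, -0.0, 83.7]
force: [1.0, 2.9, -26.9]
gripper_width: 16.3
t 21.45 pos [496.4 -23.8  99.7] rot [-179.7   -0.    83.7] F [  1.    2.9 -26.9] w 16.315631639811002 dist shift [0.06 1.64 0.96]
278 [203, 204, 205, 206]
282 [203, 204, 205, 206]
285 [204, 205, 206, 207]
350 []
355 [213, 214, 215, 216]
```

```bash
python3 -m inch '[{"x":0,"y":0,"z":0.3,"yaw":0,"gripper":-1},{"x":0,"y":-0.4,"z":0,"yaw":0,"gripper":-1},{"x":0,"y":-0.4,"z":0,"yaw":0,"gripper":-1},{"x":0,"y":-0.4,"z":0,"yaw":0,"gripper":-1}]' 20
python3 -c "
from h import *
go([450,-18,90])"
```

```text
time_s: 21.83
ee_pos: [487.2, -22.8, 99.5]
ee_rot: [179.9, -0.0, 83.8]
force: [2.5, 2.8, -10.1]
gripper_width: 16.6
t 21.8333 pos [487.2 -22.8  99.5] rot [179.9  -0.   83.8] F [  2.5   2.8 -10.1] w 16.628996342748437 dist shift [ 0.07 -3.75  0.95]
```

```bash
python3 -m inch '[{"x":0,"y":-0.4,"z":0.1,"yaw":0,"gripper":-1},{"x":0,"y":-0.4,"z":0,"yaw":0,"gripper":-1},{"x":0,"y":-0.4,"z":0,"yaw":0,"gripper":-1},{"x":0,"y":-0.4,"z":0,"yaw":0,"gripper":-1},{"x":0,"y":-0.4,"z":0,"yaw":0,"gripper":-1},{"x":0,"y":-0.4,"z":0,"yaw":0,"gripper":-1},{"x":0,"y":-0.4,"z":0,"yaw":0,"gripper":-1}]'
python3 -m inch '[{"x":0,"y":-0.3,"z":0,"yaw":0,"gripper":-1},{"x":0,"y":-0.3,"z":0,"yaw":0,"gripper":-1},{"x":0,"y":-0.2,"z":0,"yaw":0,"gripper":-1},{"x":0,"y":0,"z":0,"yaw":0,"gripper":-1}]'
python3 -c "
from h import *
go([448,-18,90])"
```

```text
time_s: 22.42
ee_pos: [460.1, -19.7, 99.4]
ee_rot: [179.8, -0.0, 83.7]
force: [1.3, 5.4, 6.9]
gripper_width: 16.5
time_s: 22.75
ee_pos: [451.5, -18.7, 99.4]
ee_rot: [179.8, -0.0, 83.7]
force: [-0.1, 4.6, 8.2]
gripper_width: 16.8
t 22.75 pos [451.5 -18.7  99.4] rot [179.8  -0.   83.7] F [-0.1  4.6  8.2] w 16.799249014756654 dist shift [ 0.03 -0.35  0.94]
```

```bash
python3 -m inch '[{"x":0,"y":-0.15,"z":0,"yaw":0,"gripper":-1},{"x":0,"y":-0.15,"z":0,"yaw":0,"gripper":-1},{"x":0,"y":-0.15,"z":-0.05,"yaw":0,"gripper":-1},{"x":0,"y":0,"z":0,"yaw":0,"gripper":-1}]'
python3 -m inch '[{"x":0,"y":-0.15,"z":0,"yaw":0,"gripper":-1},{"x":0,"y":-0.15,"z":0,"yaw":0,"gripper":-1},{"x":0,"y":0,"z":0,"yaw":0,"gripper":-1}]'
```

```text
time_s: 23.08
ee_pos: [446.6, -18.1, 99.4]
ee_rot: [179.9, -0.0, 83.7]
force: [1.1, 5.7, 5.4]
gripper_width: 16.5
time_s: 23.33
ee_pos: [444.9, -18.0, 99.4]
ee_rot: [179.7, -0.0, 83.7]
force: [4.3, 5.5, 1.0]
gripper_width: 16.6
```

```bash
python3 -m inch '[{"x":0,"y":-0.15,"z":0,"yaw":0,"gripper":-1},{"x":0,"y":-0.1,"z":0,"yaw":0,"gripper":-1},{"x":0,"y":0,"z":0,"yaw":0,"gripper":-1}]'
python3 -c "
from h import *
go([448,-18,90])"
```

```text
time_s: 23.58
ee_pos: [444.8, -17.9, 99.5]
ee_rot: [179.4, -0.0, 83.7]
force: [9.1, 5.3, -3.8]
gripper_width: 16.9
t 23.5833 pos [444.8 -17.9  99.5] rot [179.4  -0.   83.7] F [ 9.1  5.3 -3.8] w 16.912931160914336 dist shift [0.03 0.31 0.95]
```

```bash
python3 -m inch '[{"x":0,"y":0.25,"z":0,"yaw":0,"gripper":-1},{"x":0,"y":0,"z":0,"yaw":0,"gripper":-0.4},{"x":0,"y":0,"z":0,"yaw":0,"gripper":-0.2},{"x":0,"y":0,"z":0,"yaw":0,"gripper":-0.1},{"x":0,"y":0,"z":-1.5,"yaw":0,"gripper":0},{"x":0,"y":0,"z":-4,"yaw":0,"gripper":0.2},{"x":0,"y":0,"z":-4,"yaw":0,"gripper":0.4},{"x":0,"y":0,"z":-4,"yaw":0,"gripper":1}]'
python3 -m inch '[{"x":-3.9,"y":0,"z":0,"yaw":0,"gripper":1},{"x":-3.9,"y":0,"z":0,"yaw":0,"gripper":1},{"x":-3.9,"y":0,"z":0,"yaw":0,"gripper":1},{"x":-3.9,"y":0,"z":0,"yaw":0,"gripper":1},{"x":-3.9,"y":0,"z":0,"yaw":0,"gripper":1},{"x":-3.9,"y":0,"z":0,"yaw":0,"gripper":1},{"x":-3.9,"y":0,"z":0,"yaw":0,"gripper":1}]'
python3 -c "
from h import *
go([448,-18,90])
grab('scene','s10.png');grab('top','t10.png')
s=cv2.imread('pics/s10.png')[130:270,240:400];t=cv2.imread('pics/t10.png')[165:265,260:375]
cv2.imwrite('pics/c10.png',np.vstack([cv2.resize(t,(460,400),interpolation=2),cv2.resize(s[:90,:140],(460,200),interpolation=2)[:, :460]]))
b=load('t10.png')['pixels'].astype(int);red=(b[:,:,0]>90)&(b[:,:,1]<60)
for x in (280,300,330,350): print(x,[y for y in range(200,260) if red[y,x]])"
```

```text
time_s: 24.25
ee_pos: [442.1, -18.7, 234.4]
ee_rot: [-179.8, 0.1, 83.8]
force: [1.7, 0.2, -0.3]
gripper_width: 60.3
time_s: 24.83
ee_pos: [412.2, -291.4, 233.2]
ee_rot: [-179.9, 0.0, 83.8]
force: [1.1, -0.3, -0.2]
gripper_width: 91.1
t 24.8333 pos [ 412.2 -291.4  233.2] rot [-179.9    0.    83.8] F [ 1.1 -0.3 -0.2] w 91.07377875983322 dist shift [27.57  0.61 14.31]
280 [223, 224, 225]
300 [225, 226, 227, 228]
330 [229, 230, 231, 232]
350 [232, 233, 234, 235]
```

View pics/c10.png

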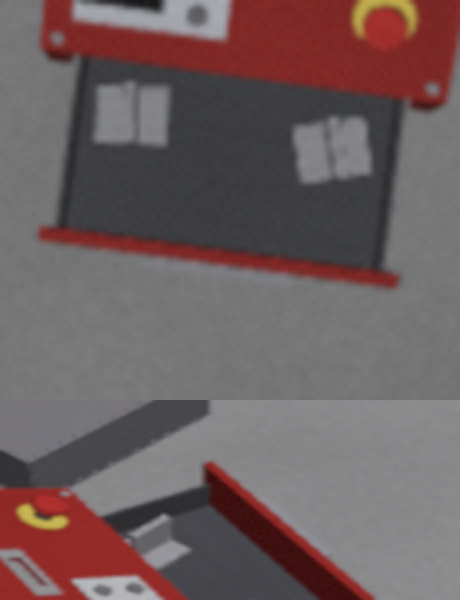

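Both tees are visible in the tray. In the top crop, tee A is centred at (132,116) and nearly square to the world axes. Tee B is at (333,151), turned about 8°. Now I'll refine those numerically and turn the wrist.

```bash
python3 -m inch '[{"x":0,"y":0,"z":0,"yaw":1,"gripper":0},{"x":0,"y":0,"z":0,"yaw":1,"gripper":-0.4},{"x":0,"y":0,"z":0,"yaw":1,"gripper":-0.4},{"x":0,"y":0,"z":0,"yaw":1,"gripper":-0.4},{"x":0,"y":0,"z":0,"yaw":1,"gripper":-0.4},{"x":0,"y":0,"z":0,"yaw":1,"gripper":-0.4},{"x":0,"y":0,"z":0,"yaw":1,"gripper":-0.4},{"x":0,"y":0,"z":0,"yaw":1,"gripper":-0.4},{"x":0,"y":0,"z":0,"yaw":1,"gripper":-0.4},{"x":0,"y":0,"z":0,"yaw":1,"gripper":-0.4},{"x":0,"y":0,"z":0,"yaw":1,"gripper":-0.4},{"x":0,"y":0,"z":0,"yaw":1,"gripper":-0.4}]'
python3 -c "
from h import *
d=load('t10.png');im=d['pixels'].astype(int)
g=((im.min(2)>95)&(im.max(2)-im.min(2)<25)).astype(np.uint8)
for n,(x0,y0,x1,y1) in dict(A=(280,184,304,206),B=(330,192,356,214)).items():
  k=np.zeros_like(g);k[y0:y1,x0:x1]=g[y0:y1,x0:x1]
  ys,xs=np.where(k); P=at(d,np.c_[xs,ys],22)[:,:2].astype(np.float32);r=cv2.minAreaRect(P);print(n,len(xs),r,P.mean(0))
  print(im[(y0+y1)//2-1,x0:x1].mean(1).round().astype(int))
m=np.array([np.cos(np.radians(6.3)),-np.sin(np.radians(6.3))])
e=at(d,[(300,226.5),(330,230.5)],82)
print(e,(e[:,:2]-[666,-42])@m+99.6)
go([500,50,200])"
```

```text
time_s: 25.93
ee_pos: [413.1, -288.7, 233.0]
ee_rot: [-179.9, 0.1, 23.6]
force: [0.6, -0.2, -0.5]
gripper_width: 27.3
A 261 ((547.7860717773438, 46.075660705566406), (41.6969108581543, 49.9028434753418), 1.1427148580551147) [545.9187    45.248257]
[ 53  60  63  83 113 131 133 133 134 132 135 133 128 109 107 131 134 132
 132 134 131 115  80  64]
B 270 ((525.0077514648438, -94.55227661132812), (42.75931930541992, 51.09706497192383), 9.233505249023438) [524.3802  -94.74344]
[ 63  63  65  80 112 131 134 133 134 133 130 117 107 120 126 123 122 133
 134 133 133 122  93  67  61  62]
[[454.99219497  20.42888071  82.        ]
 [446.04445235 -58.53111164  82.        ]] [-116.98410971 -117.21319615]
t 25.9333 pos [ 413.1 -288.7  233. ] rot [-1.799e+02  1.000e-01  2.360e+01] F [ 0.6 -0.2 -0.5] w 27.32974432400172 dist shift [ 21.51 -27.57   3.3 ]
```

```bash
python3 -m inch '[{"x":0,"y":0,"z":0,"yaw":1,"gripper":-0.4},{"x":0,"y":0,"z":0,"yaw":1,"gripper":-0.4},{"x":0,"y":0,"z":0,"yaw":0.9,"gripper":-0.4},{"x":0,"y":0,"z":0,"yaw":0,"gripper":-0.4}]'
python3 -c "
from h import *
go([520,-95,130])"
```

```text
time_s: 26.27
ee_pos: [413.2, -288.8, 233.1]
ee_rot: [-180.0, 0.1, 9.2]
force: [1.2, 0.4, -1.8]
gripper_width: 27.5
t 26.2667 pos [ 413.2 -288.8  233.1] rot [-1.8e+02  1.0e-01  9.2e+00] F [ 1.2  0.4 -1.8] w 27.4896869413132 dist shift [ 13.67 -17.4   10.3 ]
```

```bash
python3 -m inch '[{"x":1.95,"y":-2.49,"z":0,"yaw":0,"gripper":-0.4},{"x":1.95,"y":-2.49,"z":0,"yaw":0,"gripper":-0.4},{"x":1.95,"y":-2.49,"z":0,"yaw":0,"gripper":-0.4},{"x":1.95,"y":-2.49,"z":0,"yaw":0,"gripper":-0.4},{"x":1.95,"y":-2.49,"z":0,"yaw":0,"gripper":-0.4},{"x":1.95,"y":-2.49,"z":0,"yaw":0,"gripper":-0.4},{"x":1.95,"y":-2.45,"z":0,"yaw":0,"gripper":-0.4},{"x":0,"y":0,"z":3,"yaw":0,"gripper":-0.4},{"x":0,"y":0,"z":3,"yaw":0,"gripper":-0.4},{"x":0,"y":0,"z":3,"yaw":0,"gripper":-0.4},{"x":0,"y":0,"z":0,"yaw":0,"gripper":-0.4},{"x":0,"y":0,"z":0,"yaw":0,"gripper":-0.4}]'
python3 -c "
from h import *
go([520,-95,52])"
```

```text
time_s: 27.27
ee_pos: [519.3, -95.5, 142.5]
ee_rot: [-179.9, 0.2, 9.4]
force: [-0.5, -0.4, 0.6]
gripper_width: 27.5
t 27.2667 pos [519.3 -95.5 142.5] rot [-179.9    0.2    9.4] F [-0.5 -0.4  0.6] w 27.511008555767198 dist shift [ 0.11 -0.03  9.05]
```

```bash
python3 -m inch '[{"x":0,"y":0,"z":2.5,"yaw":0,"gripper":-0.4},{"x":0,"y":0,"z":2.5,"yaw":0,"gripper":-0.4},{"x":0,"y":0,"z":1,"yaw":0,"gripper":-0.4},{"x":0,"y":0,"z":1,"yaw":0,"gripper":-0.4},{"x":0,"y":0,"z":0,"yaw":0,"gripper":-0.4}]' 25
python3 -m inch '[{"x":0,"y":0,"z":1,"yaw":0,"gripper":-0.4},{"x":0,"y":0,"z":1,"yaw":0,"gripper":-0.4},{"x":0,"y":0,"z":0,"yaw":0,"gripper":-0.4},{"x":0,"y":0,"z":0,"yaw":0,"gripper":-1},{"x":0,"y":0,"z":0,"yaw":0,"gripper":-1},{"x":0,"y":0,"z":0,"yaw":0,"gripper":-1},{"x":0,"y":0,"z":0,"yaw":0,"gripper":-1}]'
python3 -c "
from h import *
go([520,-95,52])"
```

```text
time_s: 27.68
ee_pos: [520.4, -96.1, 73.2]
ee_rot: [-180.0, 0.1, 9.3]
force: [0.1, -0.0, -1.3]
gripper_width: 26.9
time_s: 28.27
ee_pos: [520.9, -96.0, 53.8]
ee_rot: [180.0, -0.1, 9.3]
force: [-0.4, 0.4, 1.2]
gripper_width: 8.2
t 28.2667 pos [520.9 -96.   53.8] rot [ 1.8e+02 -1.0e-01  9.3e+00] F [-0.4  0.4  1.2] w 8.16330778000902 dist shift [-0.07 -0.12  0.18]
```

```bash
python3 -m inch '[{"x":0,"y":0,"z":-1,"yaw":0,"gripper":-1},{"x":0,"y":0,"z":-2.5,"yaw":0,"gripper":-1},{"x":0,"y":0,"z":-3,"yaw":0,"gripper":-1},{"x":0,"y":0,"z":-3,"yaw":0,"gripper":-1},{"x":0,"y":0,"z":-2.5,"yaw":0,"gripper":-1},{"x":0,"y":0,"z":0,"yaw":0,"gripper":-1}]' 35
python3 -c "
from h import *
go([507,-312,45])"
```

```text
time_s: 28.77
ee_pos: [523.5, -96.6, 179.3]
ee_rot: [179.8, -0.6, 9.3]
force: [1.5, 0.7, -1.3]
gripper_width: 8.2
t 28.7667 pos [523.5 -96.6 179.3] rot [179.8  -0.6   9.3] F [ 1.5  0.7 -1.3] w 8.244362788499053 dist shift [-5.25 20.93 13.46]
```

```bash
python3 -m inch '[{"x":-0.7,"y":3,"z":0,"yaw":0,"gripper":-1},{"x":-0.7,"y":3,"z":0,"yaw":0,"gripper":-1},{"x":-0.7,"y":3,"z":0,"yaw":0,"gripper":-1},{"x":-0.7,"y":3,"z":0,"yaw":0,"gripper":-1},{"x":-0.7,"y":3,"z":0,"yaw":0,"gripper":-1},{"x":-0.7,"y":3,"z":0,"yaw":0,"gripper":-1},{"x":-0.7,"y":3,"z":0,"yaw":0,"gripper":-1},{"x":0,"y":0,"z":0,"yaw":0,"gripper":-1},{"x":0,"y":0,"z":3,"yaw":0,"gripper":-1},{"x":0,"y":0,"z":3,"yaw":0,"gripper":-1},{"x":0,"y":0,"z":0,"yaw":0,"gripper":-1},{"x":0,"y":0,"z":0,"yaw":0,"gripper":-1}]'
python3 -c "
from h import *
go([507,-312,45])"
```

```text
time_s: 29.77
ee_pos: [504.5, -310.0, 111.5]
ee_rot: [-179.8, 0.2, 9.3]
force: [0.1, 0.3, -2.2]
gripper_width: 7.9
t 29.7667 pos [ 504.5 -310.   111.5] rot [-179.8    0.2    9.3] F [ 0.1  0.3 -2.2] w 7.85640209231085 dist shift [0.24 0.27 6.64]
```

```bash
python3 -m inch '[{"x":0,"y":0,"z":2,"yaw":0,"gripper":-1},{"x":0,"y":0,"z":2,"yaw":0,"gripper":-1},{"x":0,"y":0,"z":1.5,"yaw":0,"gripper":-1},{"x":0,"y":0,"z":0.5,"yaw":0,"gripper":-1},{"x":0,"y":0,"z":0,"yaw":0,"gripper":-1},{"x":0,"y":0,"z":0,"yaw":0,"gripper":-1}]'
python3 -m inch '[{"x":0,"y":0,"z":0.3,"yaw":0,"gripper":-1},{"x":0,"y":0,"z":0,"yaw":0,"gripper":-1}]'
```

```text
time_s: 30.27
ee_pos: [507.0, -311.5, 54.9]
ee_rot: [179.9, -0.1, 9.3]
force: [0.5, -0.5, -1.2]
gripper_width: 7.7
time_s: 30.43
ee_pos: [506.6, -311.5, 51.4]
ee_rot: [179.9, -0.1, 9.3]
force: [-0.2, 0.5, -2.3]
gripper_width: 8.1
```

```bash
python3 -m inch '[{"x":0,"y":0,"z":0.4,"yaw":0,"gripper":-1},{"x":0,"y":0,"z":0.2,"yaw":0,"gripper":-1},{"x":0,"y":0,"z":0,"yaw":0,"gripper":-1},{"x":0,"y":0,"z":0,"yaw":0,"gripper":-1}]'
```

```text
time_s: 30.77
ee_pos: [505.9, -311.1, 44.3]
ee_rot: [-180.0, 0.0, 9.3]
force: [0.3, -0.1, -3.7]
gripper_width: 7.7
```

```bash
python3 -m inch '[{"x":0,"y":0,"z":0.1,"yaw":0,"gripper":-1},{"x":0,"y":0,"z":0,"yaw":0,"gripper":-1}]'
```

```text
time_s: 30.93
ee_pos: [506.1, -311.3, 43.9]
ee_rot: [180.0, -0.0, 9.3]
force: [-0.8, 0.3, 2.1]
gripper_width: 7.8
```

```bash
python3 -m inch '[{"x":0,"y":0,"z":0,"yaw":0,"gripper":-0.5},{"x":0,"y":0,"z":0,"yaw":0,"gripper":-0.45},{"x":0,"y":0,"z":0,"yaw":0,"gripper":-0.45},{"x":0,"y":0,"z":0,"yaw":0,"gripper":-0.45},{"x":0,"y":0,"z":-2,"yaw":0,"gripper":-0.45},{"x":0,"y":0,"z":-3,"yaw":0,"gripper":-0.45},{"x":0,"y":0,"z":-4,"yaw":0,"gripper":-0.45},{"x":0,"y":0,"z":-4,"yaw":0,"gripper":-0.45},{"x":0,"y":0,"z":0,"yaw":0.83,"gripper":-0.45},{"x":0,"y":0,"z":0,"yaw":0.83,"gripper":-0.45},{"x":0,"y":0,"z":0,"yaw":0,"gripper":-0.45}]'
python3 -c "
from h import *
go([541.5,45.6,52])"
```

```text
time_s: 31.85
ee_pos: [506.2, -311.3, 174.4]
ee_rot: [179.9, -0.1, 0.9]
force: [-0.3, 1.2, 0.1]
gripper_width: 25.1
t 31.85 pos [ 506.2 -311.3  174.4] rot [ 1.799e+02 -1.000e-01  9.000e-01] F [-0.3  1.2  0.1] w 25.14997024473657 dist shift [  4.06 -35.65  12.21]
```

```bash
python3 -m inch '[{"x":0.4,"y":-3.57,"z":0,"yaw":0,"gripper":-0.45},{"x":0.4,"y":-3.57,"z":0,"yaw":0,"gripper":-0.45},{"x":0.4,"y":-3.57,"z":0,"yaw":0,"gripper":-0.45},{"x":0.4,"y":-3.57,"z":0,"yaw":0,"gripper":-0.45},{"x":0.4,"y":-3.57,"z":0,"yaw":0,"gripper":-0.45},{"x":0.4,"y":-3.57,"z":0,"yaw":0,"gripper":-0.45},{"x":0.4,"y":-3.57,"z":0,"yaw":0,"gripper":-0.45},{"x":0.4,"y":-3.57,"z":0,"yaw":0,"gripper":-0.45},{"x":0.4,"y":-3.57,"z":0,"yaw":0,"gripper":-0.45},{"x":0.4,"y":-3.57,"z":0,"yaw":0,"gripper":-0.45},{"x":0,"y":0,"z":1.5,"yaw":0,"gripper":-0.45},{"x":0,"y":0,"z":2,"yaw":0,"gripper":-0.45}]'
python3 -m inch '[{"x":0,"y":0,"z":2,"yaw":0,"gripper":-0.45},{"x":0,"y":0,"z":0,"yaw":0,"gripper":-0.45},{"x":0,"y":0,"z":0,"yaw":0,"gripper":-0.45}]'
python3 -c "
from h import *
go([541.5,45.6,52])
grab('top','t11.png')"
```

```text
time_s: 32.85
ee_pos: [541.1, 48.8, 139.0]
ee_rot: [-180.0, -0.2, 1.3]
force: [0.8, -0.3, -1.0]
gripper_width: 24.8
time_s: 33.1
ee_pos: [539.1, 46.5, 117.4]
ee_rot: [180.0, 0.2, 1.0]
force: [1.0, -0.3, 0.3]
gripper_width: 25.2
t 33.1 pos [539.1  46.5 117.4] rot [180.    0.2   1. ] F [ 1.  -0.3  0.3] w 25.215278202348646 dist shift [0.26 0.09 6.53]
```

```bash
python3 -m inch '[{"x":0,"y":0.05,"z":2,"yaw":0,"gripper":-0.45},{"x":0,"y":0,"z":1.5,"yaw":0,"gripper":-0.45},{"x":0,"y":0,"z":1,"yaw":0,"gripper":-0.45},{"x":0,"y":0,"z":0,"yaw":0,"gripper":-0.45}]' 35
python3 -m inch '[{"x":0,"y":0,"z":1,"yaw":0,"gripper":-0.45},{"x":0,"y":0,"z":0.8,"yaw":0,"gripper":-0.45},{"x":0,"y":0,"z":0,"yaw":0,"gripper":-0.45},{"x":0,"y":0,"z":0,"yaw":0,"gripper":-1},{"x":0,"y":0,"z":0,"yaw":0,"gripper":-1},{"x":0,"y":0,"z":0,"yaw":0,"gripper":-1},{"x":0,"y":0,"z":0,"yaw":0,"gripper":-1}]'
python3 -c "
from h import *
go([409,-331,44])"
```

```text
time_s: 33.48
ee_pos: [539.3, 45.7, 72.5]
ee_rot: [180.0, 0.1, 1.0]
force: [0.6, 0.7, 0.8]
gripper_width: 25.1
time_s: 34.07
ee_pos: [540.4, 45.9, 55.8]
ee_rot: [180.0, -0.1, 1.0]
force: [-0.2, -0.9, 0.5]
gripper_width: 7.9
t 34.0667 pos [540.4  45.9  55.8] rot [ 1.8e+02 -1.0e-01  1.0e+00] F [-0.2 -0.9  0.5] w 7.916019977720299 dist shift [-13.78  37.46   1.18]
```

```bash
python3 -m inch '[{"x":0,"y":0,"z":-1,"yaw":0,"gripper":-1},{"x":0,"y":0,"z":-2.5,"yaw":0,"gripper":-1},{"x":0,"y":0,"z":-3,"yaw":0,"gripper":-1},{"x":0,"y":0,"z":-3,"yaw":0,"gripper":-1},{"x":0,"y":0,"z":-2.5,"yaw":0,"gripper":-1},{"x":0,"y":0,"z":0,"yaw":0,"gripper":-1}]' 35
python3 -m inch '[{"x":-1.15,"y":3.12,"z":0,"yaw":0,"gripper":-1},{"x":-1.15,"y":3.12,"z":0,"yaw":0,"gripper":-1},{"x":-1.15,"y":3.12,"z":0,"yaw":0,"gripper":-1},{"x":-1.15,"y":3.12,"z":0,"yaw":0,"gripper":-1},{"x":-1.15,"y":3.12,"z":0,"yaw":0,"gripper":-1},{"x":-1.15,"y":3.12,"z":0,"yaw":0,"gripper":-1},{"x":-1.15,"y":3.12,"z":0,"yaw":0,"gripper":-1},{"x":-1.15,"y":3.12,"z":0,"yaw":0,"gripper":-1},{"x":-1.15,"y":3.12,"z":0,"yaw":0,"gripper":-1},{"x":-1.15,"y":3.12,"z":0,"yaw":0,"gripper":-1},{"x":-1.15,"y":3.12,"z":0,"yaw":0,"gripper":-1},{"x":-1.15,"y":3.12,"z":0,"yaw":0,"gripper":-1}]'
python3 -m inch '[{"x":0,"y":0,"z":0,"yaw":0,"gripper":-1},{"x":0,"y":0,"z":0,"yaw":0,"gripper":-1}]'
python3 -c "
from h import *
go([409,-331,46])"
```

```text
time_s: 34.57
ee_pos: [542.9, 46.3, 181.3]
ee_rot: [-180.0, -0.6, 1.0]
force: [1.8, -1.2, -2.1]
gripper_width: 7.9
time_s: 35.57
ee_pos: [406.8, -331.5, 174.3]
ee_rot: [-179.9, 0.1, 1.0]
force: [0.5, -0.6, -2.7]
gripper_width: 8.0
time_s: 35.73
ee_pos: [407.1, -331.4, 174.3]
ee_rot: [-179.9, 0.1, 0.8]
force: [0.6, 0.2, -3.1]
gripper_width: 7.9
t 35.7333 pos [ 407.1 -331.4  174.3] rot [-1.799e+02  1.000e-01  8.000e-01] F [ 0.6  0.2 -3.1] w 7.945779448152127 dist shift [ 0.21 -0.02 12.83]
```

```bash
python3 -m inch '[{"x":0.1,"y":0,"z":2.5,"yaw":0,"gripper":-1},{"x":0.1,"y":0,"z":3,"yaw":0,"gripper":-1},{"x":0,"y":0,"z":3,"yaw":0,"gripper":-1},{"x":0,"y":0,"z":2,"yaw":0,"gripper":-1},{"x":0,"y":0,"z":1.2,"yaw":0,"gripper":-1},{"x":0,"y":0,"z":0,"yaw":0,"gripper":-1},{"x":0,"y":0,"z":0,"yaw":0,"gripper":-1}]'
python3 -m inch '[{"x":0,"y":0,"z":0.4,"yaw":0,"gripper":-1},{"x":0,"y":0,"z":0.2,"yaw":0,"gripper":-1},{"x":0,"y":0,"z":0.2,"yaw":0,"gripper":-1},{"x":0,"y":0,"z":0,"yaw":0,"gripper":-1},{"x":0,"y":0,"z":0,"yaw":0,"gripper":-1}]'
```

```text
time_s: 36.32
ee_pos: [410.2, -329.2, 57.8]
ee_rot: [-179.9, 0.1, 1.0]
force: [-0.7, -0.3, -2.5]
gripper_width: 7.7
time_s: 36.73
ee_pos: [410.4, -330.7, 50.7]
ee_rot: [180.0, -0.0, 1.0]
force: [-0.1, -0.5, -2.5]
gripper_width: 7.8
```

```bash
python3 -m inch '[{"x":0,"y":0,"z":0.2,"yaw":0,"gripper":-1},{"x":0,"y":0,"z":0.2,"yaw":0,"gripper":-1},{"x":0,"y":0,"z":0,"yaw":0,"gripper":-1},{"x":0,"y":0,"z":0,"yaw":0,"gripper":-1}]'
python3 -m inch '[{"x":0,"y":0,"z":0.1,"yaw":0,"gripper":-1},{"x":0,"y":0,"z":0,"yaw":0,"gripper":-1},{"x":0,"y":0,"z":0,"yaw":0,"gripper":-1}]'
```

```text
time_s: 37.07
ee_pos: [410.2, -330.6, 46.3]
ee_rot: [-180.0, 0.0, 1.0]
force: [0.0, -0.8, -3.2]
gripper_width: 7.7
time_s: 37.32
ee_pos: [410.4, -330.8, 45.9]
ee_rot: [180.0, -0.0, 1.0]
force: [-1.2, 0.8, 2.5]
gripper_width: 8.1
```

```bash
python3 -m inch '[{"x":0,"y":0,"z":0,"yaw":0,"gripper":-0.5},{"x":0,"y":0,"z":0,"yaw":0,"gripper":-0.45},{"x":0,"y":0,"z":0,"yaw":0,"gripper":-0.45},{"x":0,"y":0,"z":0,"yaw":0,"gripper":-0.45},{"x":0,"y":0,"z":-2,"yaw":0,"gripper":-0.45},{"x":0,"y":0,"z":-3,"yaw":0,"gripper":-0.45},{"x":0,"y":0,"z":-4,"yaw":0,"gripper":-0.45},{"x":0,"y":0,"z":-4,"yaw":0,"gripper":-1},{"x":0,"y":0,"z":0,"yaw":0.73,"gripper":-1},{"x":0,"y":0,"z":0,"yaw":0.73,"gripper":-1},{"x":0,"y":0,"z":0,"yaw":0,"gripper":-1}]' 20
python3 -c "
from h import *
go([491.5,-22.8,72])
d=grab('top','t12.png')
e=at(d,[(300,226.5),(330,230.5)],82)
im=d['pixels'].astype(int);red=(im[:,:,0]>90)&(im[:,:,1]<60)
for x in (280,300,330,350): print(x,[y for y in range(200,260) if red[y,x]])
"
```

```text
time_s: 38.23
ee_pos: [410.5, -330.8, 176.3]
ee_rot: [179.9, -0.1, -6.4]
force: [-0.7, 0.5, -0.7]
gripper_width: 1.9
t 38.2333 pos [ 410.5 -330.8  176.3] rot [ 1.799e+02 -1.000e-01 -6.400e+00] F [-0.7  0.5 -0.7] w 1.8564547376073843 dist shift [  4.6  -31.53  10.4 ]
280 [223, 224, 225]
300 [225, 226, 227, 228]
330 [229, 230, 231, 232]
350 [232, 233, 234, 235]
```

```bash
python3 -m inch '[{"x":0.5,"y":-3.5,"z":0,"yaw":0,"gripper":-1},{"x":0.5,"y":-3.5,"z":0,"yaw":0,"gripper":-1},{"x":0.5,"y":-3.5,"z":0,"yaw":0,"gripper":-1},{"x":0.5,"y":-3.5,"z":0,"yaw":0,"gripper":-1},{"x":0.5,"y":-3.5,"z":0,"yaw":0,"gripper":-1},{"x":0.5,"y":-3.5,"z":0,"yaw":0,"gripper":-1},{"x":0.5,"y":-3.5,"z":0,"yaw":0,"gripper":-1},{"x":0.5,"y":-3.5,"z":0,"yaw":0,"gripper":-1},{"x":0.5,"y":-3.5,"z":0,"yaw":0,"gripper":-1},{"x":0,"y":0,"z":3,"yaw":0,"gripper":-1},{"x":0,"y":0,"z":3,"yaw":0,"gripper":-1},{"x":0,"y":0,"z":0,"yaw":0,"gripper":-1}]'
python3 -m inch '[{"x":0,"y":0,"z":2.5,"yaw":0,"gripper":-1},{"x":0,"y":0,"z":1.5,"yaw":0,"gripper":-1},{"x":0,"y":0,"z":0,"yaw":0,"gripper":-1},{"x":0,"y":0,"z":0,"yaw":0,"gripper":-1}]'
python3 -m inch '[{"x":-0.5,"y":0,"z":0,"yaw":0,"gripper":-1},{"x":-0.4,"y":0,"z":0,"yaw":0,"gripper":-1},{"x":-0.3,"y":0,"z":0,"yaw":0,"gripper":-1},{"x":0,"y":0,"z":0,"yaw":0,"gripper":-1}]'
```

```text
time_s: 39.28
ee_pos: [485.7, -21.4, 110.4]
ee_rot: [180.0, 0.7, -6.1]
force: [-1.7, 0.8, 0.8]
gripper_width: 0.8
time_s: 39.62
ee_pos: [489.7, -22.9, 75.6]
ee_rot: [180.0, 0.1, -6.3]
force: [0.8, 0.1, 0.6]
gripper_width: 0.4
time_s: 39.95
ee_pos: [477.2, -21.2, 76.2]
ee_rot: [180.0, -0.0, -6.3]
force: [-0.2, -0.2, -0.6]
gripper_width: 0.4
```

```bash
python3 -m inch '[{"x":-0.2,"y":0,"z":0,"yaw":0,"gripper":-1},{"x":-0.2,"y":0,"z":0,"yaw":0,"gripper":-1},{"x":-0.2,"y":0,"z":0,"yaw":0,"gripper":-1},{"x":0,"y":0,"z":0,"yaw":0,"gripper":-1}]'
python3 -m inch '[{"x":-0.2,"y":0,"z":0,"yaw":0,"gripper":-1},{"x":-0.2,"y":0,"z":0,"yaw":0,"gripper":-1},{"x":0,"y":0,"z":0,"yaw":0,"gripper":-1}]'
python3 -m inch '[{"x":-0.15,"y":0,"z":0,"yaw":0,"gripper":-1},{"x":0,"y":0,"z":0,"yaw":0,"gripper":-1}]'
```

```text
time_s: 40.28
ee_pos: [471.4, -20.5, 75.4]
ee_rot: [180.0, 0.0, -6.3]
force: [0.2, -0.0, -1.2]
gripper_width: 0.5
time_s: 40.53
ee_pos: [470.8, -20.4, 75.9]
ee_rot: [-180.0, -0.4, -6.3]
force: [5.6, -0.3, -4.5]
gripper_width: 0.3
time_s: 40.7
ee_pos: [470.8, -20.4, 76.0]
ee_rot: [-180.0, -0.6, -6.3]
force: [9.1, -1.4, -6.5]
gripper_width: 0.5
```

```bash
python3 -m inch '[{"x":0.5,"y":0,"z":0,"yaw":0,"gripper":-1},{"x":0.5,"y":0,"z":0,"yaw":0,"gripper":-1},{"x":0,"y":0,"z":-2,"yaw":0,"gripper":-1},{"x":0,"y":0,"z":-3,"yaw":0,"gripper":-1},{"x":0,"y":0,"z":-4,"yaw":0,"gripper":-1},{"x":0,"y":0,"z":-4,"yaw":0,"gripper":-1},{"x":0,"y":0,"z":-4,"yaw":0,"gripper":-1},{"x":-3,"y":-2,"z":0,"yaw":0,"gripper":-1},{"x":-3,"y":-2,"z":0,"yaw":0,"gripper":-1},{"x":-3,"y":-2,"z":0,"yaw":0,"gripper":-1},{"x":0,"y":0,"z":0,"yaw":0,"gripper":-1},{"x":0,"y":0,"z":0,"yaw":0,"gripper":-1}]'
python3 -c "
from h import *
d=grab('top','t13.png');a=load('t0.png')['pixels'].astype(int);b=d['pixels'].astype(int)
df=np.abs(a-b).max(2)
for n,(x0,y0,x1,y1) in dict(can=(160,120,215,165),square=(400,125,450,172),pink=(155,175,185,195),purple=(172,252,202,275),rodstand=(150,200,215,245),rod=(158,216,182,236)).items(): print(n,df[y0:y1,x0:x1].max(),(df[y0:y1,x0:x1]>35).sum())
g=(df[185:275,388:470]>30).astype(np.uint8);n,l,st,c=cv2.connectedComponentsWithStats(g)
for i in range(1,n):
  if st[i][4]>25: print('tote change',st[i],at(d,[c[i]+[388,185]],12))
im=b;red=(im[:,:,0]>90)&(im[:,:,1]<60);m=np.array([np.cos(np.radians(6.3)),-np.sin(np.radians(6.3))])
for x in(282,290,350): 
  ys=[y for y in range(205,260) if red[y,x]];e=at(d,[(x,np.mean(ys))],82)[0] if ys else None
  print(x,ys,None if e is None else (e[:2]-[666,-42])@m+99.6)
s=load('s0.png')['pixels'].astype(int);q=grab('scene','s13.png')['pixels'].astype(int);ds=np.abs(s-q).max(2)
print('scene rod',(ds[255:300,420:450]>40).sum(),'can',(ds[290:360,325:370]>40).sum(),'square',(ds[150:175,170:205]>40).sum(),'tote diff',(ds[90:170,205:305]>40).sum())
go([0,0,0])"
```

```text
time_s: 41.7
ee_pos: [392.2, 49.1, 245.6]
ee_rot: [180.0, 0.0, -6.2]
force: [-0.9, -0.6, 0.5]
gripper_width: 0.6
can 10 0
square 9 0
pink 9 0
purple 9 0
rodstand 64 33
rod 64 33
tote change [35 19  6 11 31] [[ 510.06132167 -329.259891     12.        ]]
tote change [23 20  7 12 52] [[ 505.2817421  -296.13513982   12.        ]]
tote change [30 52  7 13 55] [[ 413.66135081 -315.97141535   12.        ]]
tote change [42 52  5 14 37] [[ 414.1116711  -348.20633506   12.        ]]
282 [223, 224, 225, 226] -117.90742709257523
290 [224, 225, 226] -116.48474046619847
350 [232, 233, 234, 235] -118.25724039285444
scene rod 51 can 0 square 0 tote diff 75
t 41.8 pos [394.   48.3 245.5] rot [180.   -0.   -6.3] F [-0.3  0.2 -0.3] w 0.9180388098921899 dist shift [-38.64   9.13  24.53]
```

```bash
python3 -c "
from h import *
print(env.job_done())"
```

```text
the job is handed in; nothing more can be done
None
```

The job is finished and handed in at about 42 s of the 72 s limit.

**What I did, in order**
1. **Rod and latch:** I took the black rod from its stand and tilted it about 30° in the jaws by levering it in the stand hole. I pushed it in along the slot normal and touched the latch on the first probe, about 24 mm in. I pressed it at about 6–8 N until the drawer sprang out.
2. **Rod back:** I put the rod back in the stand. A picture afterwards showed it upright.
3. **Drawer:** I pulled it out to its stop. After the tees were out, I pushed outward again from inside the tray: it stopped firmly at about 9 N with no further movement.
4. **Tees:** I set both in the tote, each released on contact with the tote floor.

**Last checks**
- **Bystanders:** the spray can, welding square and the pink and purple look-alikes show no change from the first pictures.
- **Tote:** the pictures show two changes inside it, at the two spots where I placed the tees.
- **Rod:** it shows a small difference from the start (33 px), most likely a small shift or turn in its loose hole.

**What disagreed or is uncertain**
- The camera puts the drawer front about 2–3 mm short of fully out (-117 to -118 mm against -120 mm). I trusted the firm stop, since that gap is about one pixel.
- While I gripped the drawer front, the jaws stopped at about 16.5 mm on a board listed as 10 mm thick. The vertical force briefly reached about 27 N, and I never found the cause.
- I had used all 12 picture views by then, so these last checks are numerical comparisons, not looked at by eye.

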